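# Move the ornament row to the display rack in reverse order

### The job

Move the four ornaments (hare, white house, toadstool, dark glass pot) from the blue stock rack to the pale wooden display rack, one to a bay, in reverse order: the one nearest the red end of the stock rack goes into the bay farthest from the display rack's red end, and so on along the row. Set each one down gently, upright and in the middle of its bay, standing directly on the board; do not drop or tip any over.

Things in the scene. Friction and masses are not known exactly. Their poses are not given: they have to be found in the camera images.
- hare: Sitting hare, dark grey-brown ornament on a plinth, 36 (x) by 50 (y) by 102 mm high. Grasp the body 60 to 70 mm up, fingers closing along its x; it acts there as an upright cylinder of 36 mm. Its origin is the centre of its underside, z up.
- house: White ceramic house with a gable roof, 45 (x) by 52 (y) by 110 mm high, ridge along x, the two gable walls (facing +-x) flat and upright. Grasp those two walls 65 to 80 mm up, near y = 0, fingers closing along x (lower down, the roof may meet the gripper's body). Its origin is the centre of its underside, z up.
- toadstool: Small ceramic toadstool, red cap with white dots, 80 mm high. The cap is 62 mm across and spans heights 39 to 80 mm, widest 47 mm up; the stem is 38 mm across at the foot. Grasp the cap about 48 mm up. Its origin is the centre of its underside, z up.
- votive: Small round candle pot of dark, smoky purple glass, open at the top, 60 mm across and 44 mm high, foot 52 mm across. Grasp the outside at 22 to 30 mm up. Its origin is the centre of its underside, z up.
- coaster_hare: Cork-brown round coaster. Fixed to the stock rack, 66 mm across, 4 mm thick, origin at the centre of its underside, which lies on the board. It marks the bay in which the hare stands at the start and is not to be moved.
- coaster_house: Green round coaster. Fixed to the stock rack, 66 mm across, 4 mm thick, origin at the centre of its underside, which lies on the board. It marks the bay in which the house stands at the start and is not to be moved.
- coaster_toadstool: Yellow round coaster. Fixed to the stock rack, 66 mm across, 4 mm thick, origin at the centre of its underside, which lies on the board. It marks the bay in which the toadstool stands at the start and is not to be moved.
- coaster_votive: White round coaster. Fixed to the stock rack, 66 mm across, 4 mm thick, origin at the centre of its underside, which lies on the board. It marks the bay in which the votive stands at the start and is not to be moved.
- stock_rack: Blue rack behind the soap boxes (open lids before it, 170 mm high), row about left-right; fixed. Board 90 (x) by 330 (y) by 12 mm, origin under its centre. Four bays 73 mm wide, open at both long sides, centred on x = 0, y = +117, +39, -39, -117; low fences (5 mm thick, 9 mm high) part them. Red strip and knob at the +y end. Ornaments start here on coasters, undersides 16 mm above its origin.
- display_rack: Pale wooden rack, dark fences, right of the soap boxes, row pointing away; fixed. Board 90 (x) by 330 (y) by 12 mm, origin under its centre. Four bays 73 mm wide, open at both long sides, centred on x = 0, y = +117, +39, -39, -117; low fences (5 mm thick, 9 mm high) part them. Red strip and knob at the +y end. Empty at the start; ornaments stand on its board, undersides 12 mm above its origin.

How it is judged:
By the outcome, as a careful person would: the job done as asked, in the order asked, and still so for the second after the job is handed in, with the robot touching nothing.
It also fails if it takes over 112 s, if anything falls off the work surface, if the arm or the gripper's body presses on something with over 40 N, if the wrist force passes 120 N, or if a joint passes its speed limit or range.

### The arm

A 6-joint arm with a two-finger parallel gripper is mounted at the origin on a cart in front of the work surface, level with it; the furniture and walls round the work are solid. World frame = base frame: x ahead of the robot, y to its left, z up, the work surface at z = 0. Lengths are in mm, angles in degrees, forces in N, time in s.
With the tool pointing down it reaches from about 350 to 850 mm from the base axis. Payload 8.1 kg.
Tool frame: the origin (TCP) lies on the centre line of the jaws, within the pads' length; the fingertips stand 19 mm ahead of it and the grasp point (between the pads) is the TCP; z points along the fingers, y is the line along which they close (so a half turn about z gives the same grasp; the last joint's range is limited). The gripper opens to 85 mm and grips with 20 to 120 N. Pads are 22 mm wide; open, the fingers measure 114 mm over their backs; the gripper's body (76 mm by 85 mm) begins 54 mm behind the grasp point. The pads swing forward as they close: fully open they stand 13 mm farther back than shut.
Start: joints at [-76.914, 7.471, 85.268, -0, 87.261, -4.893], TCP at [185.225, -570.699, 250.292] pointing down, gripper open.
Joint ranges: [-169.43, 169.43], [-51.17, 129.36], [1.28, 143.12], [-76.62, 256.62], [0, 156.53], [-152.29, 152.29]. Speed limits (degrees/s): [136.94, 136.94, 159.86, 180, 180, 180].

### API

Orientations are given as [roll, pitch, yaw] about the fixed x, y, z axes, in that order (R = Rz(yaw) Ry(pitch) Rx(roll)).
In Python, from bench import r gives the robot as it stands. The module is installed in compiled form; this text tells all that it offers.
- The arm moves only by the tool servo_tool, never from a script. Its arguments are lists of equal length, an entry for each row: "fingers": the finger opening in m, from 0 to 0.0854; "linear": the shift along the tool's x, y, z in m, a list of three; "rotation": the turn, a rotation vector about the tool's x, y, z in degrees, a list of three. A call has 1 to 10 rows; each row is the pose to reach, as a shift and turn from the pose commanded when the call began, along the tool's axes at that moment; what a row does not reach only later rows make up. A row lasts 1/10 s, in which the tool goes at most 50 mm and 8.59 degrees, less where a joint would pass 70% of its speed; a pose out of reach is approached as far as the arm can. A call with a gripper value outside its range is refused whole. The fingers move at their own pace and stop on an object; "force" is the grip in N (left out, the last holds). Time passes only in rows, so rows that repeat a pose let the fingers close. It gives the time, the measured TCP pose, the force, the opening and the grip force at its end, in the units of the state.
- r.sense(): the state, without advancing time (a new reading comes with each control period).
- r.snapshot(name): name is "scene" or "top" or "wrist"; returns a dict with "frame" (420x560x3 uint8, red, green, blue), "fx", "fy", "cx", "cy" (pixels), "k1" (the pictures are not rectified: a ray, as slopes to the right and down, at radius r is drawn at 1 + k1 r^2 times it, then the intrinsics apply), "camera_from_world" (4x4, takes a point from world to camera coordinates). Camera axes: x right, y up, looking along -z (the intrinsics and any distortion apply to the point x, -y, -z); pixel columns grow to the right and rows downward; lengths in mm; the calibration is good to about 2 mm. A picture is of the moment at which its call begins. There is no depth.
- r.hand_in(): hands the job in; it is judged then, once.
The state is a dict: "time": time; "joint_pos": joint angles; "qd": joint speeds; "joint_efforts": joint torques, N m; "tool_pos": TCP position; "tcp_rot": TCP orientation; "ft_force": force on the tool from outside, world axes, zero at the start; "wrist_torque": the same for the moment, N m; "finger_gap": finger opening in mm; "grip_force": force on a finger pad.
Only numpy, scipy, OpenCV 4.12 (cv2) and the standard library are available. Lean on these libraries where they do the work, as an engineer would, in place of code of your own. Each camera call takes 0.05 s, during which the arm holds its last target. There are 200 camera calls.

## Working session

There is one attempt and no reset: what is moved stays moved. The work goes in short steps, Python scripts to look and compute and a tool call to move; the robot and the scene stay as the last step left them, time stands still between calls to the robot, and variables do not carry over. Pictures are saved under pics/ and viewed, at most 16 in all, crops included, and the job is handed in when it is done.

Besides the shell and the picture viewer there is one more tool, called after "Emit:" by a JSON object that holds its "api" and its "payload", one argument or row to a line. servo_tool: Moves the arm, as the interface text tells. Its arguments: {"type":"object","properties":{"fingers":{"type":"array","items":{"type":"number"}},"linear":{"type":"array","items":{"type":"array","items":{"type":"number"}}},"rotation":{"type":"array","items":{"type":"array","items":{"type":"number"}}},"force":{"type":"number"}},"required":["fingers","linear","rotation"]}

```bash
mkdir -p pics
cat > h.py <<'E'
import numpy as np, cv2
from bench import r
def snap(n,f):
    s=r.snapshot(n); cv2.imwrite('pics/'+f,s['frame'][:,:,::-1]); return s
def ray(s,u,v):
    x,y=(u-s['cx'])/s['fx'],(v-s['cy'])/s['fy']; a,b=x,y
    for _ in range(20):
        k=1+s['k1']*(a*a+b*b); a,b=x/k,y/k
    T=np.array(s['camera_from_world']); R=T[:3,:3]; return -R.T@T[:3,3], R.T@np.array([a,-b,-1])
def at(s,u,v,z):
    c,d=ray(s,u,v); return c+d*(z-c[2])/d[2]
def proj(s,P):
    T=np.array(s['camera_from_world']); p=T[:3,:3]@np.array(P,float)+T[:3,3]; a,b=p[0]/-p[2],-p[1]/-p[2]
    k=1+s['k1']*(a*a+b*b); return s['cx']+s['fx']*a*k, s['cy']+s['fy']*b*k
E
python3 - <<'E'
from h import *
import pickle
for n in('scene','top','wrist'):
    s=snap(n,n+'0.png'); pickle.dump(s,open(n+'0.pkl','wb')); print(n,s['fx'],s['k1'],ray(s,s['cx'],s['cy']))
print(r.sense())
E
```

```text
scene 482.15725023711235 -0.16283859384655358 (array([ 40.03525445, 829.26066433, 672.10307555]), array([ 0.43020508, -0.72572678, -0.53688382]))
top 424.73993919439397 -0.012102867508390666 (array([ 384.41838397,  -18.78695056, 1035.54838231]), array([ 0.19079607, -0.01162274, -0.98156088]))
wrist 337.54171354101845 -0.006135158106433974 (array([ 252.56766098, -547.64964591,  371.55319104]), array([-0.26467697, -0.0849646 , -0.96058686]))
{'time': 0.15, 'joint_pos': array([-7.69153938e+01,  7.50784532e+00,  8.53132830e+01, -3.76101152e-04,
        8.72601779e+01, -4.89008001e+00]), 'qd': array([-0.03368722, -0.16789449, -0.15356166, -0.03613117,  0.06183572,
        0.03218542]), 'joint_efforts': array([-8.13031293e-04, -5.70065117e+01, -5.01158631e+01, -2.78377083e-04,
        9.58221441e-03, -4.01139005e-06]), 'tool_pos': array([ 185.12135303, -570.33216884,  249.4734135 ]), 'tcp_rot': array([-1.79918958e+02, -6.55662640e-03,  1.79746999e+01]), 'ft_force': array([ 0.76568506, -0.50983444, -0.29796806]), 'wrist_torque': array([ 0.05854047,  0.07969059, -0.00077854]), 'grip_force': 0.0, 'finger_gap': 85.58338796175249}
```

View pics/top0.png

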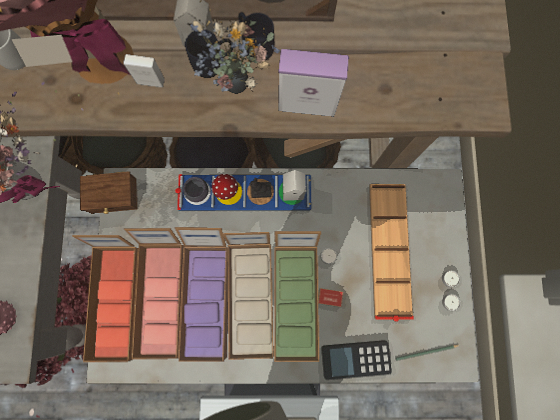

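View pics/scene0.png

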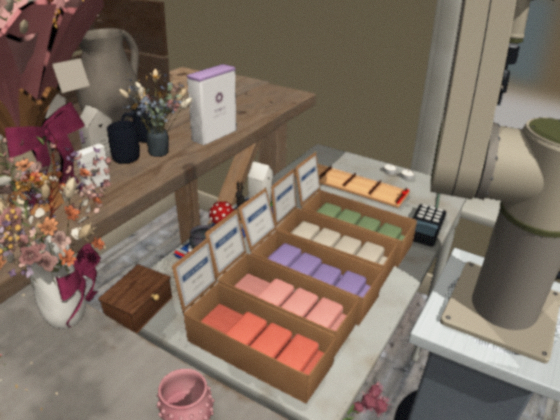

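The top view shows the stock rack at about (180–311, 175–210), red end on the left. Its order from there is votive, toadstool, hare, house. The display rack is at (372–412, 185–318) with its red end near the robot. I'll enlarge both.

Run:
```python
import cv2,pickle
from h import *
s=pickle.load(open('top0.pkl','rb')); f=s['frame'][:,:,::-1]
a=cv2.resize(f[165:220,170:320],None,fx=5,fy=5,interpolation=3)
b=cv2.resize(cv2.rotate(f[175:330,360:425],0),None,fx=5,fy=5,interpolation=3)
import numpy as np
w=max(a.shape[1],b.shape[1]); p=lambda i:cv2.copyMakeBorder(i,0,0,0,w-i.shape[1],0)
o=np.vstack([p(a),p(b)]);print(o.shape,a.shape);cv2.imwrite('pics/c1.png',o[:600])
# fov: shelf front edge, two table heights
for z in (0,150,250,350): print(z,[at(s,u,v,z).round() for u,v in((0,137),(510,130),(90,240),(300,240))])
```

```text
(600, 775, 3) (275, 750, 3)
0 [array([780., 692.,   0.]), array([ 803., -627.,    0.]), array([514., 438.,   0.]), array([514., -76.,   0.])]
150 [array([723., 589., 150.]), array([ 742., -539.,  150.]), array([496., 372., 150.]), array([496., -67., 150.])]
250 [array([685., 520., 250.]), array([ 702., -480.,  250.]), array([483., 328., 250.]), array([483., -62., 250.])]
350 [array([646., 452., 350.]), array([ 661., -421.,  350.]), array([470., 284., 350.]), array([471., -56., 350.])]
```

View pics/c1.png

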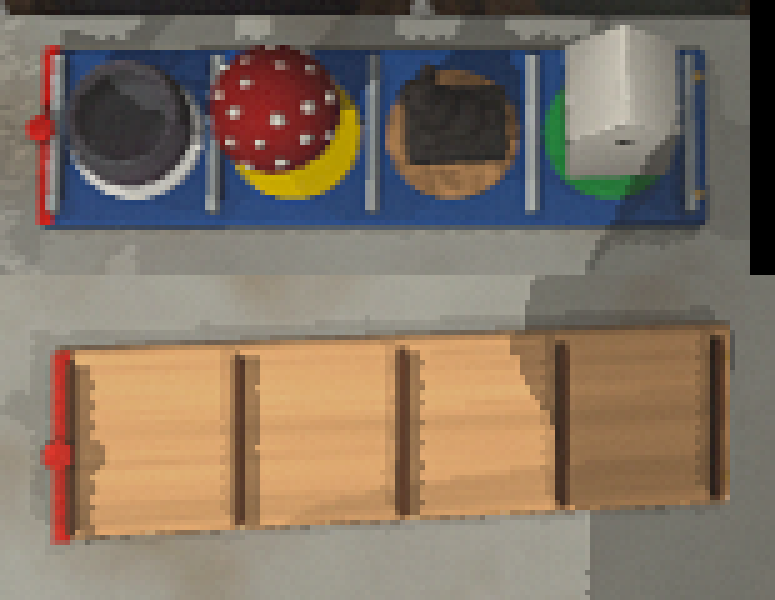

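Run:
```python
import pickle
from h import *
s=pickle.load(open('top0.pkl','rb'))
S=[(57,132),(212,132),(373,133),(532,131),(690,130)]
D=[(75,449),(240,440),(405,432),(562,424),(717,418)]
loc=np.array([156,78,0,-78,-156.])
for n,P in(('stock',[at(s,170+x/5-.5,165+y/5-.5,21) for x,y in S]),('disp',[at(s,360+(y-275)/5-.5,330-x/5-.5,21) for x,y in D])):
    P=np.array(P)[:,:2]; A=np.polyfit(loc,P,1); print(n,P.round(1).tolist(),'c',A[1].round(1),'ydir',A[0].round(4),'yaw',np.degrees(np.arctan2(-A[0][0],A[0][1])).round(2))
    print([(A[1]+A[0]*l).round(1).tolist() for l in(117,39,-39,-117)])
print([at(s,170+x/5-.5,165+y/5-.5,z).round(1).tolist() for x,y,z in((130,106,60),(275,107,96),(455,112,80),(620,78,126))])
```

```text
stock [[632.9, 216.5], [633.0, 140.6], [632.5, 61.7], [633.6, -16.4], [634.2, -94.1]] c [633.2  61.7] ydir [-0.0043  0.9976] yaw 0.25
[[632.7, 178.4], [633.1, 100.6], [633.4, 22.8], [633.7, -55.1]]
disp [[336.8, -293.0], [412.9, -292.6], [491.2, -292.7], [567.8, -292.7], [645.7, -293.6]] c [ 490.9 -292.9] ydir [-0.9906  0.0017] yaw 89.9
[[375.0, -292.7], [452.2, -292.9], [529.5, -293.0], [606.8, -293.1]]
[[636.0, 173.6, 60.0], [626.3, 100.5, 96.0], [628.1, 19.2, 80.0], [632.0, -55.6, 126.0]]
```

View pics/wrist0.png

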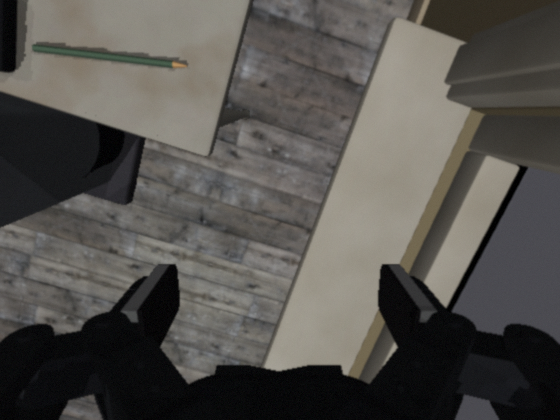

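The start wrist view shows floor and wall, with the fingers at the lower left and right, so they close along the image horizontal. Next I'll triangulate the shelf height.

Run:
```python
import pickle
from h import *
t=pickle.load(open('top0.pkl','rb'));s=pickle.load(open('scene0.pkl','rb'))
def tri(a,b):
    c1,d1=ray(t,*a);c2,d2=ray(s,*b);k=np.linalg.lstsq(np.c_[d1,-d2],c2-c1,rcond=None)[0]
    p,q=c1+d1*k[0],c2+d2*k[1];return (p+q)/2,np.linalg.norm(p-q)
print('shelf corner',tri((509,130),(316,99)))
print('white box base R',tri((337,116),(235,130)))
print('shelf edge tests')
for z in(150,200,250,300,350,400):
    print(z,proj(s,at(t,509,130,z)),proj(s,at(t,60,135,z)),at(t,380,132,z).round())
```

```text
shelf corner (array([ 746.82208973, -551.36343557,  126.85456091]), np.float64(9.358423968094097))
white box base R (array([ 777.7266437 , -151.92381912,  145.9670222 ]), np.float64(5.7397261465191605))
shelf edge tests
150 (np.float64(314.14404261707614), np.float64(93.61779573349858)) (np.float64(61.58660345382248), np.float64(246.97907708440454)) [ 736. -247.  150.]
200 (np.float64(316.21500517885715), np.float64(82.31289418650233)) (np.float64(73.95365398167849), np.float64(220.69674807960587)) [ 716. -234.  200.]
250 (np.float64(318.42876677247995), np.float64(70.21550038696529)) (np.float64(87.24023047122918), np.float64(193.1136759518742)) [ 696. -221.  250.]
300 (np.float64(320.7985408368619), np.float64(57.250171590458194)) (np.float64(101.46042898029899), np.float64(164.26564006979027)) [ 676. -208.  300.]
350 (np.float64(323.33871393635053), np.float64(43.334179108800356)) (np.float64(116.62067062630518), np.float64(134.21122829764633)) [ 656. -195.  350.]
400 (np.float64(326.0647820765949), np.float64(28.377583234827256)) (np.float64(132.7174139340082), np.float64(103.03738578153693)) [ 637. -182.  400.]
```

```bash
cat >> h.py <<'E'
def go(x,y,z,yaw):
    q=r.sense(); p=q['tool_pos']; w=q['tcp_rot'][2]; a=np.radians(w)
    d=np.array([x,y,z])-p; dy=(yaw-w+180)%360-180
    print('lin',(np.array([d[0]*np.cos(a)+d[1]*np.sin(a), d[0]*np.sin(a)-d[1]*np.cos(a), -d[2]])/1000).round(4),'rotz',round(-dy,2),'dist',np.linalg.norm(d).round())
E
python3 -c "
from h import *
go(520,-293,260,0)"
```

```text
lin [ 0.4041 -0.1605 -0.0105] rotz 17.97 dist 435.0
```

Emit:
{"api": "servo_tool", "payload": {
  "fingers": [0.085,0.085,0.085,0.085,0.085,0.085,0.085,0.085,0.085,0.085],
  "linear": [
    [0.02,-0.008,0],
    [0.06,-0.024,0],
    [0.11,-0.044,-0.005],
    [0.16,-0.064,-0.01],
    [0.21,-0.083,-0.01],
    [0.26,-0.103,-0.01],
    [0.31,-0.123,-0.01],
    [0.36,-0.143,-0.01],
    [0.395,-0.157,-0.01],
    [0.404,-0.16,-0.01]
  ],
  "rotation": [
    [0,0,0],
    [0,0,2],
    [0,0,5],
    [0,0,8],
    [0,0,11],
    [0,0,14],
    [0,0,16],
    [0,0,17],
    [0,0,18],
    [0,0,18]
  ]
}}

```text
time: 1.15
tool_pos: [522.7, -290.2, 259.9]
tcp_rot: [-179.9, -0.0, 0.1]
ft_force: [0.4, 0.0, -0.1]
finger_gap: 85.1
grip_force: 0.0
```

Run:
```python
from h import *
import pickle
s=snap('wrist','d1.png');pickle.dump(s,open('d1.pkl','wb'))
cv2.imwrite('pics/d1b.png',cv2.resize(s['frame'][:,:,::-1],None,fx=1.4,fy=1.4))
q=r.sense();print(q['tool_pos'],q['tcp_rot'],q['time'],q['joint_pos'])
go(633,40,290,90)
```

```text
[ 523.71024477 -289.32091094  259.72316832] [-1.79887482e+02 -5.16238760e-02  2.25568557e-01] 1.2 [-33.89808082   7.00004913  84.79725514   0.12216475  88.22308482
  55.87249011]
lin [ 0.1106 -0.3289 -0.0303] rotz -89.77 dist 348.0
```

View pics/d1b.png

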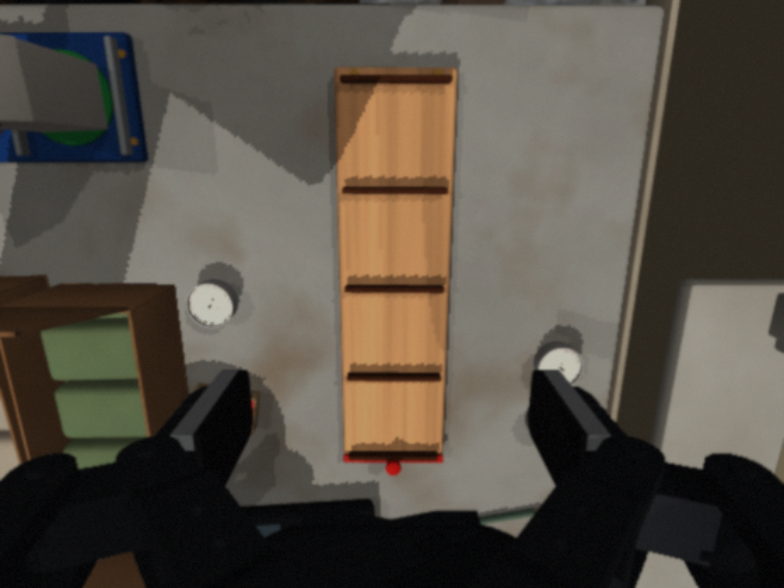

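The wrist view shows the display rack fences at rows 78, 189, 288, 377 and 455 (1.4× scale), centre column about 394–396, with the red knob at (393, 467). Nothing blocks the area above it.

Run:
```python
import pickle
from h import *
s=pickle.load(open('d1.pkl','rb'))
P=np.array([at(s,u/1.4-.15,v/1.4-.15,21)[:2] for u,v in((396.5,78),(396,189),(394.7,288),(394,377),(393.5,455))])
A=np.polyfit([-156,-78,0,78,156],P,1);print(P.round(1).tolist(),A.round(4).tolist())
c=ray(s,0,0)[0];print(c)
# board outer corners z=12
print([at(s,u/1.4,v/1.4,12)[:2].round(1).tolist() for u,v in((337,68),(457,69),(346,452),(443,452))])
```

```text
[[646.2, -293.6], [569.6, -293.6], [492.7, -293.0], [415.1, -292.8], [339.4, -292.7]] [[-0.9847, 0.0033], [492.5991, -293.145]]
[ 593.54334785 -289.2943746   382.10806962]
[[653.9, -251.1], [653.4, -337.3], [335.9, -250.0], [336.1, -337.7]]
```

Emit:
{"api": "servo_tool", "payload": {
  "fingers": [0.085,0.085,0.085,0.085,0.085,0.085,0.085,0.085,0.085,0.085],
  "linear": [
    [0.01,-0.02,0],
    [0.02,-0.055,-0.01],
    [0.035,-0.1,-0.02],
    [0.05,-0.145,-0.03],
    [0.065,-0.19,-0.03],
    [0.08,-0.235,-0.03],
    [0.095,-0.28,-0.03],
    [0.105,-0.315,-0.03],
    [0.11,-0.328,-0.03],
    [0.11,-0.33,-0.03]
  ],
  "rotation": [
    [0,0,-8],
    [0,0,-16],
    [0,0,-24],
    [0,0,-32],
    [0,0,-40],
    [0,0,-48],
    [0,0,-56],
    [0,0,-64],
    [0,0,-72],
    [0,0,-80]
  ]
}}

```text
time: 2.2
tool_pos: [630.3, 38.5, 289.6]
tcp_rot: [-179.9, -0.0, 80.5]
ft_force: [0.1, -0.0, -0.2]
finger_gap: 85.2
grip_force: 0.0
```

Emit:
{"api": "servo_tool", "payload": {
  "fingers": [0.085,0.085,0.085,0.085],
  "linear": [
    [0,0,0],
    [0,0,0],
    [0,0,0],
    [0,0,0]
  ],
  "rotation": [
    [0,0,-6],
    [0,0,-10],
    [0,0,-10],
    [0,0,-10]
  ]
}}

```text
time: 2.6
tool_pos: [630.1, 35.9, 290.0]
tcp_rot: [-180.0, 0.0, 89.8]
ft_force: [0.1, -0.0, 0.0]
finger_gap: 85.1
grip_force: 0.0
```

Run:
```python
from h import *
import pickle
s=snap('wrist','s1.png');pickle.dump(s,open('s1.pkl','wb'))
cv2.imwrite('pics/s1b.png',cv2.resize(s['frame'][:,:,::-1],None,fx=1.4,fy=1.4))
q=r.sense();print(q['tool_pos'],q['tcp_rot'],q['time'],q['joint_pos'])
```

```text
[630.11498281  35.91394764 290.06712922] [-1.79974976e+02  3.67195824e-04  8.98467236e+01] 2.65 [-1.39054699e+00  1.15840955e+01  7.65774882e+01 -9.07919186e-04
  9.18634261e+01 -1.23729984e+00]
```

View pics/s1b.png

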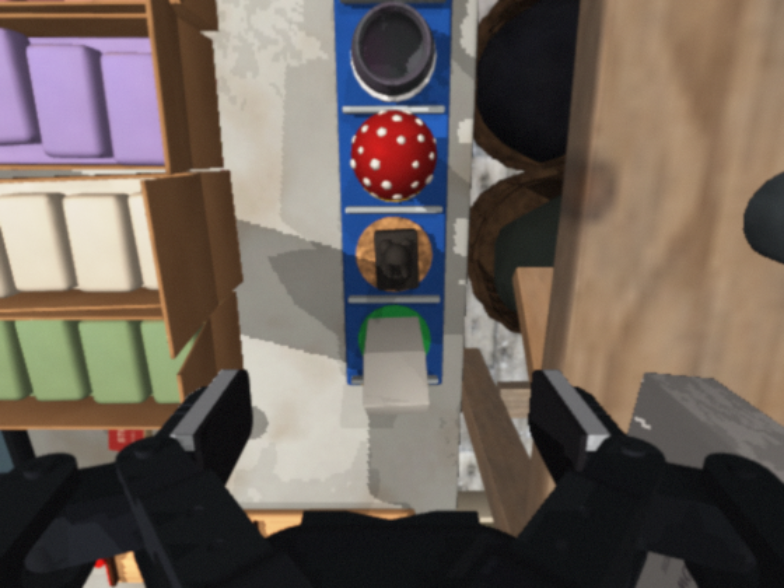

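The wrist view shows the votive at (393, 48), the toadstool at (394, 155), the hare plinth at (397, 260) and the house ridge at about (395, 406). The stock fences are at rows 109, 210, 299 and 380. All ornaments are aligned with the rack.

Run:
```python
import pickle
from h import *
s=pickle.load(open('s1.pkl','rb'))
g=lambda u,v,z:at(s,u/1.4-.15,v/1.4-.15,z)[:2]
for z in(21,16,11):
    P=np.array([g(u,v,z) for u,v in((393.5,109),(394.5,210),(394.5,299),(395,380))])
    A=np.polyfit([78,0,-78,-156],P,1);print(z,P.round(1).tolist(),A.round(4).tolist(), [(A[1]+A[0]*l).round(1).tolist() for l in(117,39,-39,-117)])
print('coaster',g(356,255,16),g(433,255,16),g(394,219,16),g(394,293,16))
print('votive rim',[g(u,v,60).round(1).tolist() for u,v in((351,48),(435,48),(393,2),(393,89))])
print('toad cap',[g(u,v,63).round(1).tolist() for u,v in((350,155),(437,155))])
print('hare',[g(u,v,20).round(1).tolist() for u,v in((377,285),(417,285))],[g(u,v,30).round(1).tolist() for u,v in((374,231),(419,231),(376,290),(419,290))])
print('house ridge',[g(u,v,126).round(1).tolist() for u,v in((362,408),(428,408))],'eave',[g(u,v,90).round(1).tolist() for u,v in((366,318),(422,318))])
```

```text
21 [[633.4, 141.7], [634.1, 64.0], [634.1, -12.4], [634.5, -89.6]] [[-0.0042, 0.9876], [633.8819, 64.4698]] [[633.4, 180.0], [633.7, 103.0], [634.0, 26.0], [634.4, -51.1]]
16 [[633.5, 142.2], [634.2, 63.5], [634.2, -13.9], [634.6, -92.1]] [[-0.0042, 1.0003], [633.9259, 63.9182]] [[633.4, 180.9], [633.8, 102.9], [634.1, 24.9], [634.4, -53.1]]
11 [[633.5, 142.6], [634.2, 62.9], [634.2, -15.4], [634.6, -94.6]] [[-0.0043, 1.0129], [633.97, 63.3666]] [[633.5, 181.9], [633.8, 102.9], [634.1, 23.9], [634.5, -55.1]]
coaster [601.30502246  25.49792353] [667.04075581  25.28224105] [633.77076311  56.02400458] [633.71647732  -8.41205003]
votive rim [[604.4, 177.1], [661.2, 176.9], [632.9, 204.6], [632.8, 151.3]]
toad cap [[602.2, 107.6], [663.9, 107.4]]
hare [[619.1, -0.0], [653.5, -0.1]] [[617.4, 48.2], [653.9, 48.1], [618.5, -1.6], [654.6, -1.8]]
house ridge [[611.0, -57.5], [655.8, -57.7]] eave [[612.9, -5.5], [653.3, -5.6]]
```

Emit:
{"api": "servo_tool", "payload": {
  "fingers": [0.085,0.085,0.085,0.085,0.085,0.085,0.085,0.085,0.085,0.085],
  "linear": [
    [-0.02,0.0036,0.01],
    [-0.05,0.0036,0.03],
    [-0.08,0.0036,0.05],
    [-0.092,0.0036,0.07],
    [-0.092,0.0036,0.09],
    [-0.092,0.0036,0.12],
    [-0.092,0.0036,0.15],
    [-0.092,0.0036,0.18],
    [-0.092,0.0036,0.197],
    [-0.092,0.0036,0.202]
  ],
  "rotation": [
    [0,0,0],
    [0,0,0],
    [0,0,0],
    [0,0,0],
    [0,0,0],
    [0,0,0],
    [0,0,0],
    [0,0,0],
    [0,0,0],
    [0,0,0]
  ]
}}

```text
time: 3.65
tool_pos: [632.1, -55.7, 85.6]
tcp_rot: [-179.8, -0.0, 89.9]
ft_force: [-0.0, -0.5, -0.2]
finger_gap: 84.8
grip_force: 0.0
```

Emit:
{"api": "servo_tool", "payload": {
  "fingers": [0.085,0.06,0.04,0.03,0.03,0.03,0.03,0.03],
  "linear": [
    [0,0,0],
    [0,0,0],
    [0,0,0],
    [0,0,0],
    [0,0,0],
    [0,0,0],
    [0,0,0],
    [0,0,0]
  ],
  "rotation": [
    [0,0,0],
    [0,0,0],
    [0,0,0],
    [0,0,0],
    [0,0,0],
    [0,0,0],
    [0,0,0],
    [0,0,0]
  ],
  "force": 40
}}

```text
time: 4.45
tool_pos: [634.7, -56.0, 90.1]
tcp_rot: [179.9, 0.0, 90.0]
ft_force: [-1.9, -0.1, 6.1]
finger_gap: 44.9
grip_force: 40.5
```

Emit:
{"api": "servo_tool", "payload": {
  "fingers": [0.03,0.03,0.03,0.03,0.03,0.03,0.03,0.03,0.03,0.03],
  "linear": [
    [0,0,-0.003],
    [0,0,-0.01],
    [0,0,-0.025],
    [0,0,-0.05],
    [0,0,-0.08],
    [0,0,-0.11],
    [0,0,-0.14],
    [0,0,-0.17],
    [0,0,-0.19],
    [0,0,-0.2]
  ],
  "rotation": [
    [0,0,0],
    [0,0,0],
    [0,0,0],
    [0,0,0],
    [0,0,0],
    [0,0,0],
    [0,0,0],
    [0,0,0],
    [0,0,0],
    [0,0,0]
  ]
}}

```text
time: 5.45
tool_pos: [634.8, -56.0, 292.6]
tcp_rot: [179.7, 0.0, 90.0]
ft_force: [-0.2, -0.7, -1.5]
finger_gap: 44.6
grip_force: 40.9
```

Emit:
{"api": "servo_tool", "payload": {
  "fingers": [0.03,0.03,0.03,0.03,0.03,0.03,0.03,0.03,0.03,0.03],
  "linear": [
    [-0.004,-0.004,0],
    [-0.012,-0.014,0],
    [-0.026,-0.028,0],
    [-0.043,-0.047,0],
    [-0.06,-0.066,0],
    [-0.077,-0.085,0],
    [-0.094,-0.104,0],
    [-0.111,-0.123,0],
    [-0.128,-0.142,0],
    [-0.145,-0.161,0]
  ],
  "rotation": [
    [0,0,1],
    [0,0,4],
    [0,0,9],
    [0,0,15],
    [0,0,21],
    [0,0,27],
    [0,0,33],
    [0,0,39],
    [0,0,45],
    [0,0,51]
  ]
}}

```text
time: 6.45
tool_pos: [470.9, -201.1, 286.4]
tcp_rot: [-179.9, 0.1, 38.7]
ft_force: [0.3, -0.5, -1.6]
finger_gap: 45.1
grip_force: 41.0
```

```bash
python3 -c "
from h import *
go(374,-293,290,0); print(r.sense()['ft_force'])"
```

```text
lin [-0.1331  0.0111 -0.0036] rotz 38.68 dist 134.0
[ 0.28589341 -0.49887317 -1.61757036]
```

Emit:
{"api": "servo_tool", "payload": {
  "fingers": [0.03,0.03,0.03,0.03,0.03,0.03,0.03,0.03,0.03,0.03],
  "linear": [
    [-0.024,0.002,0],
    [-0.048,0.004,0],
    [-0.072,0.006,0],
    [-0.095,0.008,0],
    [-0.114,0.009,0],
    [-0.126,0.01,0],
    [-0.132,0.011,0],
    [-0.133,0.011,0],
    [-0.133,0.011,0],
    [-0.133,0.011,0]
  ],
  "rotation": [
    [0,0,6],
    [0,0,12],
    [0,0,18],
    [0,0,24],
    [0,0,30],
    [0,0,35],
    [0,0,38],
    [0,0,39],
    [0,0,39],
    [0,0,39]
  ]
}}

```text
time: 7.45
tool_pos: [376.2, -292.6, 287.7]
tcp_rot: [-180.0, 0.0, 0.1]
ft_force: [-0.1, 0.2, -2.2]
finger_gap: 44.8
grip_force: 41.0
```

```bash
python3 -c "
from h import *
go(374,-293,86,0); print(r.sense()['ft_force'])
s=snap('wrist','p1.png')"
```

```text
lin [-0.0022  0.0004  0.2017] rotz 0.05 dist 202.0
[-0.1027263   0.16991587 -2.23501382]
```

View pics/p1.png

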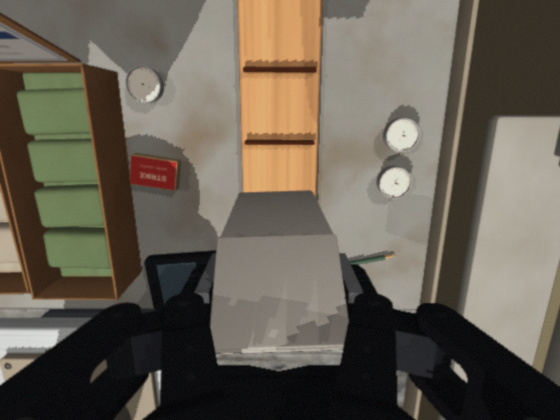

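House held level and centred on the rack, with display fences visible at rows 67 and 139. Lowering.

Emit:
{"api": "servo_tool", "payload": {
  "fingers": [0.03,0.03,0.03,0.03,0.03,0.03,0.03,0.03,0.03,0.03],
  "linear": [
    [-0.002,0,0.01],
    [-0.002,0,0.03],
    [-0.002,0,0.06],
    [-0.002,0,0.09],
    [-0.002,0,0.12],
    [-0.002,0,0.145],
    [-0.002,0,0.165],
    [-0.002,0,0.18],
    [-0.002,0,0.188],
    [-0.002,0,0.192]
  ],
  "rotation": [
    [0,0,0],
    [0,0,0],
    [0,0,0],
    [0,0,0],
    [0,0,0],
    [0,0,0],
    [0,0,0],
    [0,0,0],
    [0,0,0],
    [0,0,0]
  ]
}}

```text
time: 8.5
tool_pos: [373.8, -292.3, 95.1]
tcp_rot: [-179.9, 0.1, 0.0]
ft_force: [1.2, -0.5, -1.3]
finger_gap: 44.9
grip_force: 40.9
```

Emit:
{"api": "servo_tool", "payload": {
  "fingers": [0.03,0.03,0.03,0.03],
  "linear": [
    [0,0,0.002],
    [0,0,0.004],
    [0,0,0.006],
    [0,0,0.006]
  ],
  "rotation": [
    [0,0,0],
    [0,0,0],
    [0,0,0],
    [0,0,0]
  ]
}}

```text
time: 8.9
tool_pos: [374.4, -293.2, 90.6]
tcp_rot: [180.0, -0.0, -0.0]
ft_force: [-0.5, 0.2, -3.6]
finger_gap: 45.0
grip_force: 40.9
```

Emit:
{"api": "servo_tool", "payload": {
  "fingers": [0.03,0.03,0.03,0.03],
  "linear": [
    [0,0,0.001],
    [0,0,0.002],
    [0,0,0.003],
    [0,0,0.003]
  ],
  "rotation": [
    [0,0,0],
    [0,0,0],
    [0,0,0],
    [0,0,0]
  ]
}}

```text
time: 9.3
tool_pos: [374.2, -292.9, 87.1]
tcp_rot: [-180.0, 0.0, -0.0]
ft_force: [-0.7, -0.0, -0.8]
finger_gap: 45.1
grip_force: 40.9
```

Emit:
{"api": "servo_tool", "payload": {
  "fingers": [0.03,0.03,0.03],
  "linear": [
    [0,0,0.001],
    [0,0,0.001],
    [0,0,0.001]
  ],
  "rotation": [
    [0,0,0],
    [0,0,0],
    [0,0,0]
  ]
}}

```text
time: 9.6
tool_pos: [374.3, -293.0, 86.3]
tcp_rot: [-180.0, 0.0, -0.0]
ft_force: [-0.6, -0.3, -2.0]
finger_gap: 45.0
grip_force: 41.0
```

Emit:
{"api": "servo_tool", "payload": {
  "fingers": [0.03,0.03,0.03],
  "linear": [
    [0,0,0.001],
    [0,0,0.001],
    [0,0,0.001]
  ],
  "rotation": [
    [0,0,0],
    [0,0,0],
    [0,0,0]
  ]
}}

```text
time: 9.9
tool_pos: [374.5, -293.1, 86.2]
tcp_rot: [180.0, -0.0, -0.0]
ft_force: [-3.0, 2.6, 5.9]
finger_gap: 45.1
grip_force: 41.6
```

Emit:
{"api": "servo_tool", "payload": {
  "fingers": [0.03,0.03,0.03],
  "linear": [
    [0,0,0.0007],
    [0,0,0.0007],
    [0,0,0.0007]
  ],
  "rotation": [
    [0,0,0],
    [0,0,0],
    [0,0,0]
  ]
}}

```text
time: 10.2
tool_pos: [374.7, -293.1, 86.1]
tcp_rot: [180.0, -0.0, -0.0]
ft_force: [-5.3, 4.3, 12.8]
finger_gap: 44.9
grip_force: 42.1
```

Contact at 86.2, as predicted. Opening and retracting.

Emit:
{"api": "servo_tool", "payload": {
  "fingers": [0.046,0.048,0.052,0.06,0.07,0.082,0.085,0.085,0.085,0.085],
  "linear": [
    [0,0,-0.0007],
    [0,0,-0.0007],
    [0,0,-0.0007],
    [0,0,-0.0007],
    [0,0,-0.0007],
    [0,0,-0.0007],
    [0,0,-0.003],
    [0,0,-0.01],
    [0,0,-0.03],
    [0,0,-0.06]
  ],
  "rotation": [
    [0,0,0],
    [0,0,0],
    [0,0,0],
    [0,0,0],
    [0,0,0],
    [0,0,0],
    [0,0,0],
    [0,0,0],
    [0,0,0],
    [0,0,0]
  ]
}}

```text
time: 11.2
tool_pos: [373.3, -292.1, 144.0]
tcp_rot: [-179.9, 0.1, -0.0]
ft_force: [0.3, 0.3, 0.9]
finger_gap: 85.2
grip_force: 0.0
```

Emit:
{"api": "servo_tool", "payload": {
  "fingers": [0.085,0.085,0.085,0.085,0.085,0.085],
  "linear": [
    [0,0,-0.04],
    [0,0,-0.08],
    [0,0,-0.11],
    [0,0,-0.135],
    [0,0,-0.14],
    [0,0,-0.14]
  ],
  "rotation": [
    [0,0,0],
    [0,0,0],
    [0,0,0],
    [0,0,0],
    [0,0,0],
    [0,0,0]
  ]
}}

```text
time: 11.8
tool_pos: [374.7, -293.4, 285.8]
tcp_rot: [179.9, -0.1, -0.0]
ft_force: [0.1, -0.9, -0.4]
finger_gap: 85.4
grip_force: 0.0
```

```bash
python3 -c "
from h import *
go(635,24,290,90); print(r.sense()['tool_pos'])
s=snap('wrist','p2.png')"
```

```text
lin [ 0.2602 -0.3175 -0.0042] rotz -90.02 dist 411.0
[ 374.66324167 -293.36296145  285.75740314]
```

View pics/p2.png

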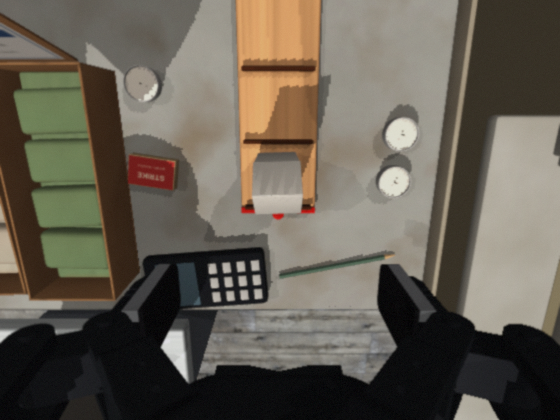

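House stands upright in the first bay (roof at (278, 183), fence at row 141, red end at row 210). I'll check the numbers while moving to the hare.

Run:
```python
from h import *
s=r.snapshot('wrist')
for P in((413,-293,21),(335,-293,21),(491,-293,21),(374,-293,122),(374,-315.5,122),(374,-270.5,122),(400,-293,12),(400,-293,70),(400,-315.5,70)): print(P,np.round(proj(s,P),1))
```

```text
(413, -293, 21) [279.1 140.6]
(335, -293, 21) [279.1 207.4]
(491, -293, 21) [279.1  65.9]
(374, -293, 122) [279.4 196.1]
(374, -315.5, 122) [305.3 196.1]
(374, -270.5, 122) [253.5 196.1]
(400, -293, 12) [279.1 151.3]
(400, -293, 70) [279.2 158. ]
(400, -315.5, 70) [301.8 158. ]
```

Emit:
{"api": "servo_tool", "payload": {
  "fingers": [0.085,0.085,0.085,0.085,0.085,0.085,0.085,0.085,0.085,0.085],
  "linear": [
    [0.01,-0.012,0],
    [0.03,-0.04,0],
    [0.055,-0.07,0],
    [0.085,-0.105,0],
    [0.115,-0.14,0],
    [0.145,-0.175,0],
    [0.175,-0.21,0],
    [0.205,-0.25,0],
    [0.235,-0.285,0],
    [0.255,-0.31,0]
  ],
  "rotation": [
    [0,0,-3],
    [0,0,-10],
    [0,0,-18],
    [0,0,-26],
    [0,0,-34],
    [0,0,-42],
    [0,0,-50],
    [0,0,-58],
    [0,0,-66],
    [0,0,-74]
  ]
}}

```text
time: 12.9
tool_pos: [629.7, 19.7, 281.7]
tcp_rot: [-179.8, 0.0, 74.4]
ft_force: [0.3, -1.4, 0.2]
finger_gap: 84.8
grip_force: 0.0
```

```bash
python3 -c "
from h import *
go(635,24,290,90)"
```

```text
lin [ 0.0055  0.0039 -0.0083] rotz -15.6 dist 11.0
```

Emit:
{"api": "servo_tool", "payload": {
  "fingers": [0.085,0.085,0.085,0.085,0.085,0.085,0.085,0.085,0.085,0.085],
  "linear": [
    [0.004,0.003,0.01],
    [0.005,0.004,0.04],
    [0.005,0.004,0.08],
    [0.005,0.004,0.11],
    [0.005,0.004,0.14],
    [0.005,0.004,0.17],
    [0.005,0.004,0.19],
    [0.005,0.004,0.2],
    [0.005,0.004,0.203],
    [0.005,0.004,0.203]
  ],
  "rotation": [
    [0,0,-8],
    [0,0,-15.5],
    [0,0,-15.5],
    [0,0,-15.5],
    [0,0,-15.5],
    [0,0,-15.5],
    [0,0,-15.5],
    [0,0,-15.5],
    [0,0,-15.5],
    [0,0,-15.5]
  ]
}}

```text
time: 13.9
tool_pos: [634.4, 20.6, 81.3]
tcp_rot: [-180.0, -0.0, 89.5]
ft_force: [0.1, 0.7, -0.3]
finger_gap: 85.1
grip_force: 0.0
```

Emit:
{"api": "servo_tool", "payload": {
  "fingers": [0.07,0.05,0.035,0.025,0.025,0.025,0.025,0.025],
  "linear": [
    [0,0,0],
    [0,0,0],
    [0,0,0],
    [0,0,0],
    [0,0,0],
    [0,0,0],
    [0,0,0],
    [0,0,0]
  ],
  "rotation": [
    [0,0,0],
    [0,0,0],
    [0,0,0],
    [0,0,0],
    [0,0,0],
    [0,0,0],
    [0,0,0],
    [0,0,0]
  ]
}}

```text
time: 14.7
tool_pos: [635.3, 20.6, 82.7]
tcp_rot: [179.9, 0.0, 89.5]
ft_force: [-1.4, 0.2, 5.6]
finger_gap: 34.9
grip_force: 40.5
```

Emit:
{"api": "servo_tool", "payload": {
  "fingers": [0.025,0.025,0.025,0.025,0.025,0.025,0.025,0.025,0.025,0.025],
  "linear": [
    [0,0,-0.003],
    [0,0,-0.01],
    [0,0,-0.025],
    [0,0,-0.05],
    [0,0,-0.08],
    [0,0,-0.11],
    [0,0,-0.14],
    [0,0,-0.17],
    [0,0,-0.19],
    [0,0,-0.2]
  ],
  "rotation": [
    [0,0,0],
    [0,0,0],
    [0,0,0],
    [0,0,0],
    [0,0,0],
    [0,0,0],
    [0,0,0],
    [0,0,0],
    [0,0,0],
    [0,0,0]
  ]
}}

```text
time: 15.7
tool_pos: [635.5, 20.6, 285.6]
tcp_rot: [179.7, 0.0, 89.5]
ft_force: [-0.6, -0.2, -3.2]
finger_gap: 34.6
grip_force: 40.5
```

Emit:
{"api": "servo_tool", "payload": {
  "fingers": [0.025,0.025,0.025,0.025,0.025,0.025,0.025,0.025,0.025,0.025],
  "linear": [
    [-0.005,-0.003,0],
    [-0.016,-0.009,0],
    [-0.034,-0.02,0],
    [-0.056,-0.032,0],
    [-0.08,-0.046,0],
    [-0.104,-0.06,0],
    [-0.128,-0.074,0],
    [-0.152,-0.088,0],
    [-0.176,-0.102,0],
    [-0.2,-0.116,0]
  ],
  "rotation": [
    [0,0,1],
    [0,0,4],
    [0,0,9],
    [0,0,15],
    [0,0,21],
    [0,0,27],
    [0,0,33],
    [0,0,39],
    [0,0,45],
    [0,0,51]
  ]
}}

```text
time: 16.7
tool_pos: [515.0, -179.1, 279.5]
tcp_rot: [-179.8, 0.1, 38.2]
ft_force: [0.6, -0.4, -3.7]
finger_gap: 35.1
grip_force: 40.6
```

```bash
python3 -c "
from h import *
go(449.5,-293,290,0); print(r.sense()['ft_force'])"
```

```text
lin [-0.1219  0.049  -0.0105] rotz 38.17 dist 132.0
[ 0.64619562 -0.37556838 -3.73933364]
```

Emit:
{"api": "servo_tool", "payload": {
  "fingers": [0.025,0.025,0.025,0.025,0.025,0.025,0.025,0.025,0.025,0.025],
  "linear": [
    [-0.022,0.009,0],
    [-0.044,0.018,0],
    [-0.066,0.027,0],
    [-0.086,0.035,0],
    [-0.104,0.042,0],
    [-0.116,0.047,0],
    [-0.121,0.049,0],
    [-0.122,0.049,0],
    [-0.122,0.049,0],
    [-0.122,0.049,0]
  ],
  "rotation": [
    [0,0,6],
    [0,0,12],
    [0,0,18],
    [0,0,24],
    [0,0,30],
    [0,0,35],
    [0,0,38],
    [0,0,38.2],
    [0,0,38.2],
    [0,0,38.2]
  ]
}}

```text
time: 17.7
tool_pos: [451.6, -292.1, 280.9]
tcp_rot: [-180.0, 0.0, 0.4]
ft_force: [0.7, 0.3, -3.7]
finger_gap: 35.2
grip_force: 40.6
```

```bash
python3 -c "
from h import *
go(449.5,-293,79,0)
s=snap('wrist','p3.png')"
```

```text
lin [-0.0021  0.0009  0.2019] rotz 0.36 dist 202.0
```

View pics/p3.png

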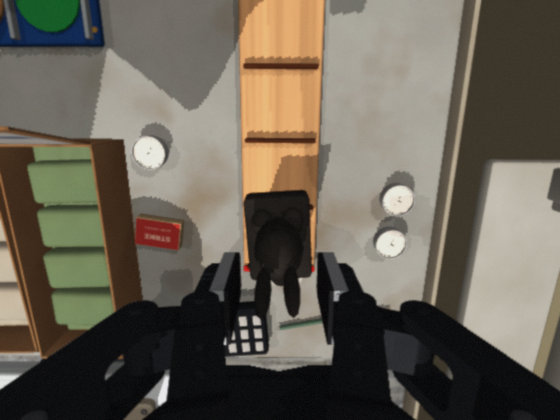

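```bash
python3 -c "
from h import *
s=r.snapshot('wrist'); print(r.sense()['tool_pos'])
for z in (214,224): print(at(s,278,192,z),at(s,245,200,z),at(s,311,200,z))"
```

```text
[ 451.88300071 -292.14036309  281.32017761]
[ 477.74141087 -290.85088898  214.        ] [ 472.87083432 -271.74790447  214.        ] [ 473.09156358 -310.00647935  214.        ]
[ 480.11627517 -290.84753488  224.        ] [ 475.50299463 -272.75369615  224.        ] [ 475.71206352 -308.99120049  224.        ]
```

Emit:
{"api": "servo_tool", "payload": {
  "fingers": [0.025,0.025,0.025,0.025,0.025,0.025,0.025,0.025,0.025,0.025],
  "linear": [
    [-0.002,0.001,0.01],
    [-0.002,0.001,0.03],
    [-0.002,0.001,0.06],
    [-0.002,0.001,0.09],
    [-0.002,0.001,0.12],
    [-0.002,0.001,0.145],
    [-0.002,0.001,0.165],
    [-0.002,0.001,0.18],
    [-0.002,0.001,0.19],
    [-0.002,0.001,0.194]
  ],
  "rotation": [
    [0,0,0],
    [0,0,0.4],
    [0,0,0.4],
    [0,0,0.4],
    [0,0,0.4],
    [0,0,0.4],
    [0,0,0.4],
    [0,0,0.4],
    [0,0,0.4],
    [0,0,0.4]
  ]
}}

```text
time: 18.8
tool_pos: [449.4, -293.2, 86.5]
tcp_rot: [-180.0, 0.1, -0.1]
ft_force: [-0.1, -0.2, -4.3]
finger_gap: 35.1
grip_force: 40.6
```

Emit:
{"api": "servo_tool", "payload": {
  "fingers": [0.025,0.025,0.025],
  "linear": [
    [0,0,0.002],
    [0,0,0.002],
    [0,0,0.002]
  ],
  "rotation": [
    [0,0,0],
    [0,0,0],
    [0,0,0]
  ]
}}

```text
time: 19.1
tool_pos: [450.4, -294.1, 86.6]
tcp_rot: [179.9, -0.1, -0.1]
ft_force: [0.7, -0.5, -3.4]
finger_gap: 34.9
grip_force: 40.6
```

Emit:
{"api": "servo_tool", "payload": {
  "fingers": [0.025,0.025,0.025,0.025,0.025],
  "linear": [
    [0,0,0.002],
    [0,0,0.004],
    [0,0,0.005],
    [0,0,0.005],
    [0,0,0.005]
  ],
  "rotation": [
    [0,0,0],
    [0,0,0],
    [0,0,0],
    [0,0,0],
    [0,0,0]
  ]
}}

```text
time: 19.6
tool_pos: [449.7, -293.6, 80.5]
tcp_rot: [-180.0, 0.0, -0.1]
ft_force: [-0.1, 0.5, -3.7]
finger_gap: 35.3
grip_force: 40.6
```

Emit:
{"api": "servo_tool", "payload": {
  "fingers": [0.025,0.025,0.025],
  "linear": [
    [0,0,0.001],
    [0,0,0.001],
    [0,0,0.001]
  ],
  "rotation": [
    [0,0,0],
    [0,0,0],
    [0,0,0]
  ]
}}

```text
time: 19.9
tool_pos: [449.8, -293.6, 79.6]
tcp_rot: [-180.0, 0.0, -0.1]
ft_force: [-0.3, -0.2, -4.2]
finger_gap: 35.3
grip_force: 40.6
```

Emit:
{"api": "servo_tool", "payload": {
  "fingers": [0.025,0.025,0.025],
  "linear": [
    [0,0,0.001],
    [0,0,0.001],
    [0,0,0.001]
  ],
  "rotation": [
    [0,0,0],
    [0,0,0],
    [0,0,0]
  ]
}}

```text
time: 20.2
tool_pos: [449.9, -293.7, 78.7]
tcp_rot: [180.0, -0.0, -0.1]
ft_force: [0.2, -0.5, -2.6]
finger_gap: 35.0
grip_force: 40.8
```

Emit:
{"api": "servo_tool", "payload": {
  "fingers": [0.025,0.025,0.025],
  "linear": [
    [0,0,0.0007],
    [0,0,0.0007],
    [0,0,0.0007]
  ],
  "rotation": [
    [0,0,0],
    [0,0,0],
    [0,0,0]
  ]
}}

```text
time: 20.5
tool_pos: [450.1, -293.8, 78.7]
tcp_rot: [180.0, -0.0, -0.1]
ft_force: [-1.9, 2.5, 5.8]
finger_gap: 35.4
grip_force: 41.4
```

Emit:
{"api": "servo_tool", "payload": {
  "fingers": [0.037,0.039,0.043,0.052,0.065,0.08,0.085,0.085,0.085,0.085],
  "linear": [
    [0,0,-0.0004],
    [0,0,-0.0004],
    [0,0,-0.0004],
    [0,0,-0.0004],
    [0,0,-0.0004],
    [0,0,-0.0004],
    [0,0,-0.003],
    [0,0,-0.01],
    [0,0,-0.03],
    [0,0,-0.06]
  ],
  "rotation": [
    [0,0,0],
    [0,0,0],
    [0,0,0],
    [0,0,0],
    [0,0,0],
    [0,0,0],
    [0,0,0],
    [0,0,0],
    [0,0,0],
    [0,0,0]
  ]
}}

```text
time: 21.5
tool_pos: [448.7, -292.7, 137.2]
tcp_rot: [-179.9, 0.2, -0.1]
ft_force: [0.7, -0.0, -0.7]
finger_gap: 84.9
grip_force: 0.0
```

Emit:
{"api": "servo_tool", "payload": {
  "fingers": [0.085,0.085,0.085,0.085,0.085,0.085],
  "linear": [
    [0,0,-0.04],
    [0,0,-0.08],
    [0,0,-0.12],
    [0,0,-0.14],
    [0,0,-0.145],
    [0,0,-0.145]
  ],
  "rotation": [
    [0,0,0],
    [0,0,0],
    [0,0,0],
    [0,0,0],
    [0,0,0],
    [0,0,0]
  ]
}}

```text
time: 22.1
tool_pos: [450.0, -293.8, 283.7]
tcp_rot: [179.9, -0.1, -0.1]
ft_force: [-0.4, -0.4, -0.9]
finger_gap: 85.3
grip_force: 0.0
```

```bash
python3 -c "
from h import *
go(634,103,280,90); print(r.sense()['tool_pos'])"
```

```text
lin [ 0.1831 -0.3972  0.0037] rotz -90.12 dist 437.0
[ 450.04622438 -293.83796661  283.65438526]
```

Emit:
{"api": "servo_tool", "payload": {
  "fingers": [0.085,0.085,0.085,0.085,0.085,0.085,0.085,0.085,0.085,0.085],
  "linear": [
    [0.007,-0.015,0],
    [0.022,-0.047,0],
    [0.042,-0.09,0],
    [0.062,-0.134,0],
    [0.082,-0.178,0],
    [0.102,-0.222,0],
    [0.122,-0.266,0],
    [0.142,-0.31,0],
    [0.162,-0.352,0],
    [0.177,-0.384,0]
  ],
  "rotation": [
    [0,0,-3],
    [0,0,-10],
    [0,0,-18],
    [0,0,-26],
    [0,0,-34],
    [0,0,-42],
    [0,0,-50],
    [0,0,-58],
    [0,0,-66],
    [0,0,-74]
  ]
}}

```text
time: 23.1
tool_pos: [627.1, 92.8, 279.7]
tcp_rot: [-179.8, 0.1, 74.3]
ft_force: [0.4, -0.8, 0.0]
finger_gap: 85.5
grip_force: 0.0
```

Emit:
{"api": "servo_tool", "payload": {
  "fingers": [0.085,0.085,0.085,0.085,0.085],
  "linear": [
    [0.01,0.004,0.0],
    [0.013,0.005,0.0],
    [0.013,0.005,0.0],
    [0.013,0.005,0.0],
    [0.013,0.005,0.0]
  ],
  "rotation": [
    [0,0,-8],
    [0,0,-16],
    [0,0,-16],
    [0,0,-16],
    [0,0,-16]
  ]
}}

```text
time: 23.6
tool_pos: [635.5, 100.6, 281.9]
tcp_rot: [-179.9, 0.0, 89.7]
ft_force: [0.4, 0.5, -0.5]
finger_gap: 85.4
grip_force: 0.0
```

```bash
cat > t.py <<'E'
from h import *
from scipy.optimize import least_squares
s=snap('wrist','t1.png'); print(r.sense()['tool_pos'],r.sense()['tcp_rot'])
f=s['frame'].astype(int); m=((f[:,:,0]>70)&(f[:,:,1]<60)&(f[:,:,2]<70)).astype(np.uint8)
p=proj(s,(634,103,63)); 
n,l,st,c=cv2.connectedComponentsWithStats(cv2.morphologyEx(m,cv2.MORPH_CLOSE,np.ones((5,5))))
i=l[int(p[1]),int(p[0])]; x,y,w,h=st[i][:4]; b=np.array([x-.5,y-.5,x+w-.5,y+h-.5]); print(i,b)
a=np.linspace(0,2*np.pi,90)
def pred(q):
    P=[proj(s,(q[0]+31*np.cos(e)*np.cos(t),q[1]+31*np.cos(e)*np.sin(t),q[2]+33*np.sin(e))) for e in np.linspace(0,1.57,12) for t in a]
    P=np.array(P); return np.r_[P.min(0),P.max(0)]
o=least_squares(lambda q:pred(np.r_[q,63])-b,[634,103]); print(o.x,o.fun)
E
python3 t.py
```

```text
[635.68260429 100.55004572 282.33630115] [-1.79952197e+02  5.98081687e-03  8.96918236e+01]
15 [246.5 146.5 304.5 206.5]
[632.66473838 107.044051  ] [-1.35549421 -0.45423685  1.35577638  0.56065365]
```

View pics/t1.png

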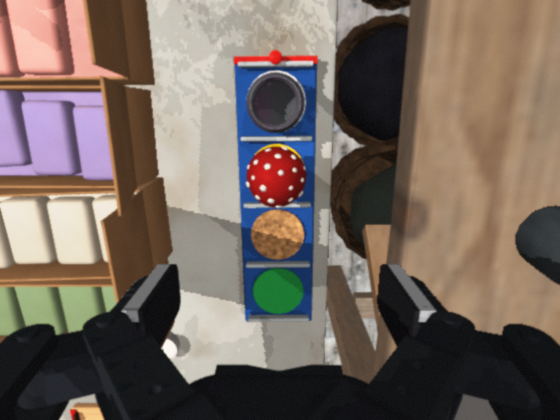

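Run:
```python
from h import *
s=r.snapshot('wrist')
print('top ring y',at(s,275,146.5,63)[1]-31,'sides x',at(s,246.5,173,63),at(s,304.5,173,63))
for u,v in((277.5,234),(277.5,291)): print('coaster',at(s,u,v,16))
print('fences',[at(s,276,v,19)[1].round(1) for v in(138,205.5,265,317)], proj(s,(633.7,103,16)),proj(s,(633.7,70,16)),proj(s,(633.7,136,16)))
print('votive rim', [at(s,u,v,60).round(1) for u,v in((247,101),(305,101),(276,71),(276,132))])
```

```text
top ring y 106.53388828625293 sides x [603.2714325  110.91098866  63.        ] [662.57866515 110.56315673  63.        ]
coaster [634.29633969  26.69781728  16.        ]
coaster [633.77928392 -51.67481653  16.        ]
fences [np.float64(142.5), np.float64(63.8), np.float64(-13.5), np.float64(-88.2)] (np.float64(276.5544536451661), np.float64(172.37094557021413)) (np.float64(276.7588800937417), np.float64(199.82810913244722)) (np.float64(276.34039613796773), np.float64(143.60197066915362))
votive rim [array([605.7, 181.2,  60. ]), array([662.2, 180.9,  60. ]), array([634.2, 208.3,  60. ]), array([633.7, 151.5,  60. ])]
```

Toadstool at about (275, 176), standing close to its coaster's centre, with the votive at (276, 101). The hare and house coasters are empty. Picking the toadstool.

Emit:
{"api": "servo_tool", "payload": {
  "fingers": [0.085,0.085,0.085,0.085,0.085,0.085,0.085,0.085,0.085,0.085],
  "linear": [
    [0.004,-0.0025,0.01],
    [0.004,-0.0025,0.04],
    [0.004,-0.0025,0.08],
    [0.004,-0.0025,0.115],
    [0.004,-0.0025,0.15],
    [0.004,-0.0025,0.18],
    [0.004,-0.0025,0.205],
    [0.004,-0.0025,0.216],
    [0.004,-0.0025,0.218],
    [0.004,-0.0025,0.218]
  ],
  "rotation": [
    [0,0,0],
    [0,0,0],
    [0,0,0],
    [0,0,0],
    [0,0,0],
    [0,0,0],
    [0,0,0],
    [0,0,0],
    [0,0,0],
    [0,0,0]
  ]
}}

```text
time: 24.7
tool_pos: [633.9, 105.2, 65.6]
tcp_rot: [180.0, -0.0, 89.9]
ft_force: [-0.2, -0.4, 0.7]
finger_gap: 84.9
grip_force: 0.0
```

Emit:
{"api": "servo_tool", "payload": {
  "fingers": [0.075,0.065,0.055,0.05,0.05,0.05,0.05,0.05],
  "linear": [
    [0,0,0],
    [0,0,0],
    [0,0,0],
    [0,0,0],
    [0,0,0],
    [0,0,0],
    [0,0,0],
    [0,0,0]
  ],
  "rotation": [
    [0,0,0],
    [0,0,0],
    [0,0,0],
    [0,0,0],
    [0,0,0],
    [0,0,0],
    [0,0,0],
    [0,0,0]
  ],
  "force": 30
}}

```text
time: 25.5
tool_pos: [634.6, 105.3, 67.1]
tcp_rot: [179.8, -0.0, 89.9]
ft_force: [-2.8, 0.2, 7.0]
finger_gap: 58.8
grip_force: 31.2
```

Gap 58.8 < 62 means the pads are a bit high on the cap. I'll regrip lower.

Emit:
{"api": "servo_tool", "payload": {
  "fingers": [0.062,0.068,0.08,0.08,0.08,0.08,0.075,0.065,0.055,0.05],
  "linear": [
    [0,0,0],
    [0,0,0],
    [0,0,0],
    [-0.0007,0,0.004],
    [-0.0007,0,0.007],
    [-0.0007,0,0.007],
    [-0.0007,0,0.007],
    [-0.0007,0,0.007],
    [-0.0007,0,0.007],
    [-0.0007,0,0.007]
  ],
  "rotation": [
    [0,0,0],
    [0,0,0],
    [0,0,0],
    [0,0,0],
    [0,0,0],
    [0,0,0],
    [0,0,0],
    [0,0,0],
    [0,0,0],
    [0,0,0]
  ]
}}

```text
time: 26.5
tool_pos: [633.8, 104.5, 58.4]
tcp_rot: [180.0, -0.0, 89.9]
ft_force: [-1.2, -0.5, 2.4]
finger_gap: 59.0
grip_force: 32.6
```

Emit:
{"api": "servo_tool", "payload": {
  "fingers": [0.05,0.05,0.05,0.05,0.05],
  "linear": [
    [0,0,0],
    [0,0,0],
    [0,0,0],
    [0,0,0],
    [0,0,0]
  ],
  "rotation": [
    [0,0,0],
    [0,0,0],
    [0,0,0],
    [0,0,0],
    [0,0,0]
  ]
}}

```text
time: 27.0
tool_pos: [633.8, 104.5, 58.4]
tcp_rot: [180.0, -0.0, 89.9]
ft_force: [-1.5, -0.7, 5.3]
finger_gap: 58.9
grip_force: 32.7
```

Emit:
{"api": "servo_tool", "payload": {
  "fingers": [0.05,0.05,0.05,0.05,0.05,0.05,0.05,0.05,0.05,0.05],
  "linear": [
    [0,0,0],
    [0,0,-0.003],
    [0,0,-0.01],
    [0,0,-0.025],
    [0,0,-0.05],
    [0,0,-0.085],
    [0,0,-0.12],
    [0,0,-0.155],
    [0,0,-0.185],
    [0,0,-0.2]
  ],
  "rotation": [
    [0,0,0],
    [0,0,0],
    [0,0,0],
    [0,0,0],
    [0,0,0],
    [0,0,0],
    [0,0,0],
    [0,0,0],
    [0,0,0],
    [0,0,0]
  ],
  "force": 40
}}

```text
time: 28.0
tool_pos: [634.9, 104.5, 263.1]
tcp_rot: [179.6, -0.0, 89.9]
ft_force: [-0.1, -0.2, -0.9]
finger_gap: 59.2
grip_force: 43.3
```

Run:
```python
from h import *
go(530,-293,260,0); q=r.sense();print(q['tool_pos'],q['ft_force'])
s=snap('wrist','t2.png')
```

```text
lin [-0.3978 -0.104   0.0031] rotz 89.88 dist 411.0
[634.85848654 104.5380106  263.11791192] [-0.14792221 -0.19485049 -0.92900133]
```

View pics/t2.png

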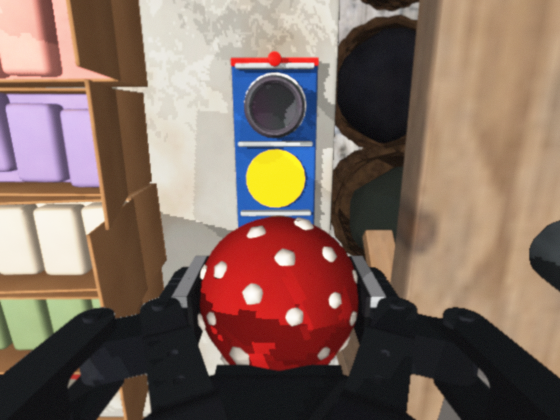

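Toadstool held level with its cap spanning (200–360, 216–372), and the yellow coaster left clear.

Emit:
{"api": "servo_tool", "payload": {
  "fingers": [0.05,0.05,0.05,0.05,0.05,0.05,0.05,0.05,0.05,0.05],
  "linear": [
    [-0.006,-0.001,0],
    [-0.02,-0.005,0],
    [-0.042,-0.011,0],
    [-0.07,-0.018,0],
    [-0.1,-0.026,0],
    [-0.13,-0.034,0],
    [-0.16,-0.042,0],
    [-0.19,-0.05,0],
    [-0.22,-0.058,0],
    [-0.25,-0.065,0]
  ],
  "rotation": [
    [0,0,1],
    [0,0,4],
    [0,0,9],
    [0,0,15],
    [0,0,21],
    [0,0,27],
    [0,0,33],
    [0,0,39],
    [0,0,45],
    [0,0,51]
  ]
}}

```text
time: 29.05
tool_pos: [566.0, -146.6, 254.7]
tcp_rot: [-179.8, 0.1, 38.6]
ft_force: [1.0, -0.5, -1.5]
finger_gap: 58.6
grip_force: 43.3
```

Run:
```python
from h import *
go(530,-293,260,0)
s=r.snapshot('wrist');q=r.sense();z=q['tool_pos'][2]+4.6
a=np.radians(q['tcp_rot'][2]); e=at(s,280,215.5,z)-q['tool_pos']; print('cap edge along tool x',e[0]*np.cos(a)+e[1]*np.sin(a)-30.5)
```

```text
lin [-0.1195  0.092  -0.0053] rotz 38.57 dist 151.0
cap edge along tool x 7.780151793539183
```

Emit:
{"api": "servo_tool", "payload": {
  "fingers": [0.05,0.05,0.05,0.05,0.05,0.05,0.05,0.05,0.05,0.05],
  "linear": [
    [-0.022,0.017,0],
    [-0.044,0.034,0],
    [-0.066,0.051,0],
    [-0.086,0.066,0],
    [-0.103,0.079,0],
    [-0.114,0.088,0],
    [-0.118,0.091,0],
    [-0.1195,0.092,0],
    [-0.1195,0.092,0],
    [-0.1195,0.092,0]
  ],
  "rotation": [
    [0,0,6],
    [0,0,12],
    [0,0,18],
    [0,0,24],
    [0,0,30],
    [0,0,35],
    [0,0,38],
    [0,0,38.6],
    [0,0,38.6],
    [0,0,38.6]
  ]
}}

```text
time: 30.1
tool_pos: [532.4, -291.5, 256.8]
tcp_rot: [-179.9, 0.1, 0.4]
ft_force: [-0.7, -0.3, -2.0]
finger_gap: 58.6
grip_force: 43.4
```

```bash
cat > u.py <<'E'
from h import *
s=snap('wrist','u1.png');q=r.sense();p=q['tool_pos'];print(p,q['tcp_rot'])
f=s['frame'].astype(int); m=((f[:,:,0]>70)&(f[:,:,1]<60)&(f[:,:,2]<70)).astype(np.uint8); m[:180]=0
m=cv2.morphologyEx(m,cv2.MORPH_CLOSE,np.ones((15,15)));ys,xs=np.nonzero(m[:,:]); print('rows',ys.min(),ys.max(),'cols',xs.min(),xs.max())
v=ys.min()-.5; u=np.median(xs[ys==ys.min()])
for z in(4.6,10,-4): print(z,at(s,u,v,p[2]+z)-p)
print('side row', ys[xs==xs.min()].mean(), [ (at(s,k,ys[xs==xs.min()].mean(),p[2]+4.6)-p).round(1) for k in(xs.min(),xs.max())])
E
python3 u.py; python3 -c "
from h import *
go(530,-293,55,0)"
```

```text
[ 532.60550604 -291.45369346  257.17369308] [-1.79958547e+02  4.75525528e-02  3.66254262e-01]
rows 205 419 cols 0 355
4.6 [37.7572981  90.52210311  4.6       ]
10 [39.28203617 86.40721732 10.        ]
-4 [35.32901153 97.07543973 -4.        ]
side row 279.24285714285713 [array([  7.6, 108.6,   4.6]), array([  8.6, -28.6,   4.6])]
lin [-0.0026  0.0015  0.2022] rotz 0.37 dist 202.0
```

Emit:
{"api": "servo_tool", "payload": {
  "fingers": [0.05,0.05,0.05,0.05,0.05,0.05,0.05,0.05,0.05,0.05],
  "linear": [
    [-0.002,0.001,0.01],
    [-0.005,0.0015,0.03],
    [-0.005,0.0015,0.06],
    [-0.005,0.0015,0.09],
    [-0.005,0.0015,0.12],
    [-0.005,0.0015,0.145],
    [-0.005,0.0015,0.165],
    [-0.005,0.0015,0.18],
    [-0.005,0.0015,0.19],
    [-0.005,0.0015,0.195]
  ],
  "rotation": [
    [0,0,0],
    [0,0,0.4],
    [0,0,0.4],
    [0,0,0.4],
    [0,0,0.4],
    [0,0,0.4],
    [0,0,0.4],
    [0,0,0.4],
    [0,0,0.4],
    [0,0,0.4]
  ]
}}

```text
time: 31.15
tool_pos: [527.4, -293.3, 61.9]
tcp_rot: [-180.0, 0.0, -0.1]
ft_force: [0.2, 0.0, -0.8]
finger_gap: 58.6
grip_force: 43.4
```

Emit:
{"api": "servo_tool", "payload": {
  "fingers": [0.05,0.05,0.05,0.05,0.05],
  "linear": [
    [0,0,0.001],
    [0,0,0.002],
    [0,0,0.003],
    [0,0,0.003],
    [0,0,0.003]
  ],
  "rotation": [
    [0,0,0],
    [0,0,0],
    [0,0,0],
    [0,0,0],
    [0,0,0]
  ]
}}

```text
time: 31.65
tool_pos: [528.0, -293.8, 60.4]
tcp_rot: [180.0, -0.0, -0.1]
ft_force: [0.3, -0.3, -2.0]
finger_gap: 58.7
grip_force: 43.4
```

Emit:
{"api": "servo_tool", "payload": {
  "fingers": [0.05,0.05,0.05,0.05,0.05],
  "linear": [
    [0,0,0.001],
    [0,0,0.002],
    [0,0,0.003],
    [0,0,0.004],
    [0,0,0.004]
  ],
  "rotation": [
    [0,0,0],
    [0,0,0],
    [0,0,0],
    [0,0,0],
    [0,0,0]
  ]
}}

```text
time: 32.15
tool_pos: [527.6, -293.5, 55.6]
tcp_rot: [-180.0, 0.0, -0.1]
ft_force: [0.7, 0.1, -1.6]
finger_gap: 58.9
grip_force: 43.4
```

Emit:
{"api": "servo_tool", "payload": {
  "fingers": [0.05,0.05,0.05],
  "linear": [
    [0,0,0.001],
    [0,0,0.001],
    [0,0,0.001]
  ],
  "rotation": [
    [0,0,0],
    [0,0,0],
    [0,0,0]
  ]
}}

```text
time: 32.45
tool_pos: [527.7, -293.6, 54.9]
tcp_rot: [-180.0, 0.0, -0.1]
ft_force: [0.5, -0.9, -2.1]
finger_gap: 58.8
grip_force: 43.4
```

Emit:
{"api": "servo_tool", "payload": {
  "fingers": [0.05,0.05,0.05],
  "linear": [
    [0,0,0.001],
    [0,0,0.001],
    [0,0,0.001]
  ],
  "rotation": [
    [0,0,0],
    [0,0,0],
    [0,0,0]
  ]
}}

```text
time: 32.75
tool_pos: [528.1, -293.7, 54.5]
tcp_rot: [180.0, -0.0, -0.1]
ft_force: [-1.3, 1.6, 3.8]
finger_gap: 58.5
grip_force: 43.7
```

Emit:
{"api": "servo_tool", "payload": {
  "fingers": [0.05,0.05,0.05],
  "linear": [
    [0,0,0.0005],
    [0,0,0.0005],
    [0,0,0.0005]
  ],
  "rotation": [
    [0,0,0],
    [0,0,0],
    [0,0,0]
  ]
}}

```text
time: 33.05
tool_pos: [528.2, -293.7, 54.5]
tcp_rot: [180.0, -0.1, -0.1]
ft_force: [-1.5, 2.6, 8.7]
finger_gap: 59.0
grip_force: 43.9
```

Emit:
{"api": "servo_tool", "payload": {
  "fingers": [0.06,0.062,0.066,0.073,0.082,0.085,0.085,0.085,0.085,0.085],
  "linear": [
    [0,0,-0.0003],
    [0,0,-0.0003],
    [0,0,-0.0003],
    [0,0,-0.0003],
    [0,0,-0.0003],
    [0,0,-0.0003],
    [0,0,-0.003],
    [0,0,-0.01],
    [0,0,-0.03],
    [0,0,-0.06]
  ],
  "rotation": [
    [0,0,0],
    [0,0,0],
    [0,0,0],
    [0,0,0],
    [0,0,0],
    [0,0,0],
    [0,0,0],
    [0,0,0],
    [0,0,0],
    [0,0,0]
  ]
}}

```text
time: 34.05
tool_pos: [526.4, -292.8, 112.5]
tcp_rot: [-179.9, 0.2, -0.1]
ft_force: [0.8, -0.6, 0.2]
finger_gap: 85.2
grip_force: 0.0
```

Emit:
{"api": "servo_tool", "payload": {
  "fingers": [0.085,0.085,0.085,0.085,0.085,0.085,0.085],
  "linear": [
    [0,0,-0.04],
    [0,0,-0.08],
    [0,0,-0.12],
    [0,0,-0.15],
    [0,0,-0.165],
    [0,0,-0.165],
    [0,0,-0.165]
  ],
  "rotation": [
    [0,0,0],
    [0,0,0],
    [0,0,0],
    [0,0,0],
    [0,0,0],
    [0,0,0],
    [0,0,0]
  ]
}}

```text
time: 34.75
tool_pos: [527.3, -293.4, 276.9]
tcp_rot: [-180.0, 0.1, -0.1]
ft_force: [0.2, -0.2, -1.1]
finger_gap: 85.0
grip_force: 0.0
```

Run:
```python
from h import *
go(634,179.5,280,90)
s=snap('wrist','v1.png');print(r.sense()['tool_pos'])
for P in((569,-293,21),(491,-293,21),(413,-293,21),(530,-293,59),(530,-262,59),(530,-324,59),(561,-293,59),(499,-293,59),(452,-293,12),(477,-293,12)): print(P,np.round(proj(s,P),1))
```

```text
lin [ 0.1056 -0.4731 -0.0031] rotz -90.12 dist 485.0
[ 526.95882318 -293.10681997  275.92095367]
(569, -293, 21) [278.8 138.2]
(491, -293, 21) [279.  206.4]
(413, -293, 21) [279.1 267.5]
(530, -293, 59) [278.9 179.9]
(530, -262, 59) [248.7 180. ]
(530, -324, 59) [309.2 179.9]
(561, -293, 59) [278.9 149.4]
(499, -293, 59) [279. 209.]
(452, -293, 12) [279.  235.1]
(477, -293, 12) [279.  215.6]
```

View pics/v1.png

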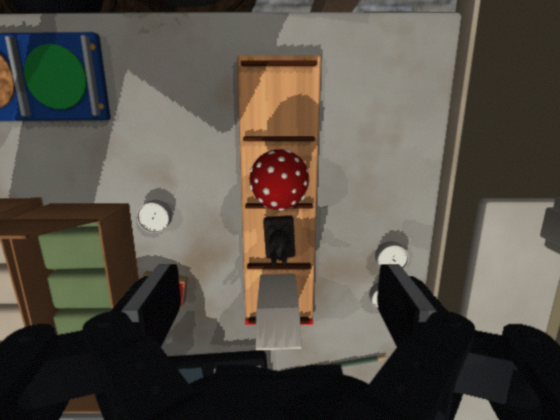

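Toadstool cap spans rows 149–211, exactly as predicted for the bay centre. Hare and house are also upright and centred in their bays. Now the votive.

Emit:
{"api": "servo_tool", "payload": {
  "fingers": [0.085,0.085,0.085,0.085,0.085,0.085,0.085,0.085,0.085,0.085],
  "linear": [
    [0.004,-0.016,0],
    [0.012,-0.055,0],
    [0.022,-0.1,0],
    [0.033,-0.147,0],
    [0.043,-0.194,0],
    [0.053,-0.24,0],
    [0.064,-0.288,0],
    [0.074,-0.335,0],
    [0.084,-0.38,0],
    [0.094,-0.42,0]
  ],
  "rotation": [
    [0,0,-3],
    [0,0,-10],
    [0,0,-18],
    [0,0,-26],
    [0,0,-34],
    [0,0,-42],
    [0,0,-50],
    [0,0,-58],
    [0,0,-66],
    [0,0,-74]
  ]
}}

```text
time: 35.8
tool_pos: [621.5, 129.7, 276.4]
tcp_rot: [-179.8, 0.0, 74.4]
ft_force: [0.7, -1.0, 0.1]
finger_gap: 85.2
grip_force: 0.0
```

```bash
python3 -c "
from h import *
go(634,179.5,280,90)"
```

```text
lin [ 0.0513 -0.0013 -0.0036] rotz -15.58 dist 51.0
```

Emit:
{"api": "servo_tool", "payload": {
  "fingers": [0.085,0.085,0.085,0.085,0.085,0.085],
  "linear": [
    [0.025,-0.0005,0],
    [0.045,-0.001,0],
    [0.05,-0.001,0],
    [0.051,-0.001,0],
    [0.051,-0.001,0],
    [0.051,-0.001,0]
  ],
  "rotation": [
    [0,0,-7],
    [0,0,-13],
    [0,0,-15.6],
    [0,0,-15.6],
    [0,0,-15.6],
    [0,0,-15.6]
  ]
}}

```text
time: 36.4
tool_pos: [635.3, 175.2, 277.7]
tcp_rot: [-179.9, 0.0, 89.4]
ft_force: [0.0, -0.0, -0.1]
finger_gap: 85.1
grip_force: 0.0
```

Run:
```python
from h import *
q=r.sense();print(q['tool_pos'],q['tcp_rot'])
s=snap('wrist','w1.png')
u,v=map(int,proj(s,(634,180,60)));print(u,v, 'coaster',proj(s,(634,180,16)))
c=s['frame'][v-60:v+60,u-75:u+75,::-1]; cv2.imwrite('pics/w1c.png',cv2.resize(c,None,fx=5,fy=5,interpolation=2)); 
print([np.round(proj(s,P),1).tolist() for P in((634,210,60),(634,150,60),(604,180,60),(664,180,60))], 'crop origin',u-75,v-60)
```

```text
[635.33548449 175.22765681 277.66555233] [-1.79931245e+02  1.44391868e-02  8.94294770e+01]
276 178 coaster (np.float64(277.0930999982), np.float64(171.0269293533388))
[[276.6, 148.9], [277.3, 206.7], [247.6, 178.8], [306.3, 178.2]] crop origin 201 118
```

View pics/w1c.png

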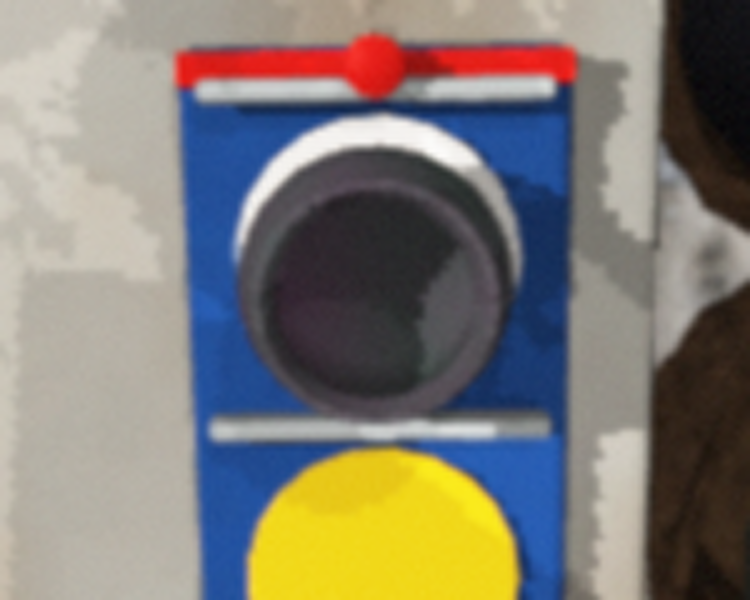

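Votive rim centred at crop (380, 298), which matches the prediction for (633.5, 180). Descending.

Emit:
{"api": "servo_tool", "payload": {
  "fingers": [0.085,0.085,0.085,0.085,0.085,0.085,0.085,0.085,0.085,0.085],
  "linear": [
    [0.004,-0.002,0.01],
    [0.004,-0.002,0.04],
    [0.004,-0.002,0.08],
    [0.004,-0.002,0.12],
    [0.004,-0.002,0.155],
    [0.004,-0.002,0.185],
    [0.004,-0.002,0.21],
    [0.004,-0.002,0.225],
    [0.004,-0.002,0.233],
    [0.004,-0.002,0.235]
  ],
  "rotation": [
    [0,0,-0.5],
    [0,0,-0.5],
    [0,0,-0.5],
    [0,0,-0.5],
    [0,0,-0.5],
    [0,0,-0.5],
    [0,0,-0.5],
    [0,0,-0.5],
    [0,0,-0.5],
    [0,0,-0.5]
  ]
}}

```text
time: 37.45
tool_pos: [633.5, 179.4, 42.8]
tcp_rot: [-180.0, 0.0, 90.0]
ft_force: [0.1, 0.1, 1.0]
finger_gap: 85.0
grip_force: 0.0
```

Emit:
{"api": "servo_tool", "payload": {
  "fingers": [0.075,0.065,0.055,0.05,0.05,0.05,0.05,0.05],
  "linear": [
    [0,0,0],
    [0,0,0],
    [0,0,0],
    [0,0,0],
    [0,0,0],
    [0,0,0],
    [0,0,0],
    [0,0,0]
  ],
  "rotation": [
    [0,0,0],
    [0,0,0],
    [0,0,0],
    [0,0,0],
    [0,0,0],
    [0,0,0],
    [0,0,0],
    [0,0,0]
  ],
  "force": 40
}}

```text
time: 38.25
tool_pos: [635.0, 179.8, 45.6]
tcp_rot: [179.8, -0.0, 90.0]
ft_force: [-1.4, -0.3, 6.4]
finger_gap: 57.8
grip_force: 43.0
```

Emit:
{"api": "servo_tool", "payload": {
  "fingers": [0.05,0.05,0.05],
  "linear": [
    [0,0,0],
    [0,0,0],
    [0,0,0]
  ],
  "rotation": [
    [0,0,0],
    [0,0,0],
    [0,0,0]
  ]
}}

```text
time: 38.55
tool_pos: [635.0, 179.8, 45.6]
tcp_rot: [179.8, -0.0, 90.0]
ft_force: [-1.4, -1.1, 6.1]
finger_gap: 57.6
grip_force: 43.0
```

Emit:
{"api": "servo_tool", "payload": {
  "fingers": [0.05,0.05,0.05,0.05,0.05,0.05,0.05,0.05,0.05,0.05],
  "linear": [
    [0,0,-0.002],
    [0,0,-0.008],
    [0,0,-0.018],
    [0,0,-0.035],
    [0,0,-0.06],
    [0,0,-0.09],
    [0,0,-0.125],
    [0,0,-0.16],
    [0,0,-0.19],
    [0,0,-0.205]
  ],
  "rotation": [
    [0,0,0],
    [0,0,0],
    [0,0,0],
    [0,0,0],
    [0,0,0],
    [0,0,0],
    [0,0,0],
    [0,0,0],
    [0,0,0],
    [0,0,0]
  ]
}}

```text
time: 39.55
tool_pos: [635.3, 179.8, 254.2]
tcp_rot: [179.6, -0.1, 90.0]
ft_force: [0.3, 0.6, -0.9]
finger_gap: 57.7
grip_force: 43.0
```

```bash
python3 -c "
from h import *
go(607.5,-293,250,0)"
```

```text
lin [-0.4728 -0.0276  0.0042] rotz 89.98 dist 474.0
```

Emit:
{"api": "servo_tool", "payload": {
  "fingers": [0.05,0.05,0.05,0.05,0.05,0.05,0.05,0.05,0.05,0.05],
  "linear": [
    [-0.007,0,0],
    [-0.024,-0.001,0],
    [-0.05,-0.003,0],
    [-0.082,-0.005,0],
    [-0.117,-0.007,0],
    [-0.152,-0.009,0],
    [-0.187,-0.011,0],
    [-0.222,-0.013,0],
    [-0.257,-0.015,0],
    [-0.292,-0.017,0]
  ],
  "rotation": [
    [0,0,1],
    [0,0,4],
    [0,0,9],
    [0,0,15],
    [0,0,21],
    [0,0,27],
    [0,0,33],
    [0,0,39],
    [0,0,45],
    [0,0,51]
  ]
}}

```text
time: 40.55
tool_pos: [614.6, -115.0, 245.2]
tcp_rot: [-179.8, 0.2, 38.5]
ft_force: [0.3, -0.7, -1.1]
finger_gap: 57.8
grip_force: 43.0
```

```bash
python3 -c "
from h import *
go(608,-293,250,0)"
```

```text
lin [-0.116   0.1352 -0.0048] rotz 38.53 dist 178.0
```

Emit:
{"api": "servo_tool", "payload": {
  "fingers": [0.05,0.05,0.05,0.05,0.05,0.05,0.05,0.05,0.05,0.05],
  "linear": [
    [-0.022,0.026,0],
    [-0.044,0.052,0],
    [-0.065,0.076,0],
    [-0.084,0.098,0],
    [-0.1,0.117,0],
    [-0.11,0.129,0],
    [-0.115,0.134,0],
    [-0.116,0.135,0],
    [-0.116,0.135,0],
    [-0.116,0.135,0]
  ],
  "rotation": [
    [0,0,6],
    [0,0,12],
    [0,0,18],
    [0,0,24],
    [0,0,30],
    [0,0,35],
    [0,0,38],
    [0,0,38.5],
    [0,0,38.5],
    [0,0,38.5]
  ]
}}

```text
time: 41.55
tool_pos: [610.9, -290.0, 247.2]
tcp_rot: [-179.9, 0.1, 0.5]
ft_force: [-0.3, 0.1, -1.3]
finger_gap: 57.3
grip_force: 43.0
```

Emit:
{"api": "servo_tool", "payload": {
  "fingers": [0.05,0.05,0.05],
  "linear": [
    [0,0,0],
    [0,0,0],
    [0,0,0]
  ],
  "rotation": [
    [0,0,0],
    [0,0,0],
    [0,0,0]
  ]
}}

```text
time: 41.85
tool_pos: [611.6, -290.0, 248.6]
tcp_rot: [180.0, -0.0, 0.5]
ft_force: [0.6, 0.2, -1.7]
finger_gap: 57.6
grip_force: 43.0
```

Run:
```python
from h import *
go(608,-293,42,0)
s=snap('wrist','x1.png');p=r.sense()['tool_pos'];print(p)
c=s['frame'][150:350,180:380,::-1]; cv2.imwrite('pics/x1c.png',cv2.resize(c,None,fx=3,fy=3,interpolation=2))
zr=p[2]-45.6+60
print([np.round((np.array(proj(s,p*[1,1,0]+[dx,dy,zr]))-[180,150])*3).tolist() for dx,dy in((28,0),(-28,0),(0,28),(0,-28))])
```

```text
lin [-0.0037  0.0029  0.2066] rotz 0.52 dist 207.0
[ 611.64942124 -290.08897962  248.59042908]
[[306.0, 274.0], [301.0, 677.0], [73.0, 487.0], [533.0, 490.0]]
```

View pics/x1c.png

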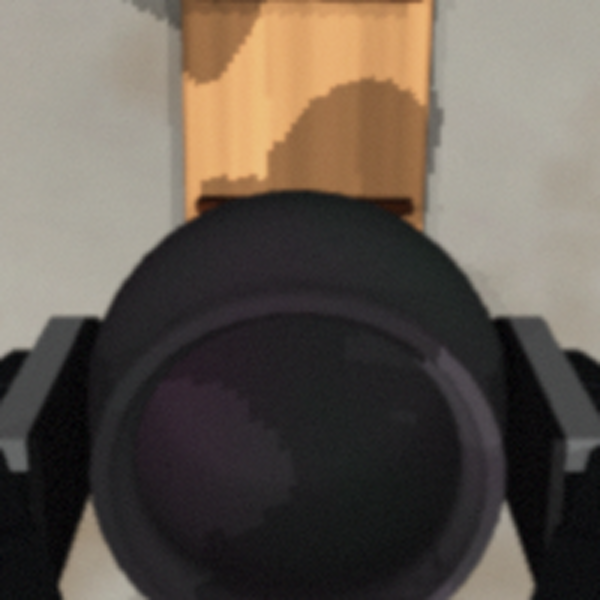

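Votive held level, with the rim's top edge at crop row 290 as predicted, so it's centred on the tool. Lowering it into the far bay.

Emit:
{"api": "servo_tool", "payload": {
  "fingers": [0.05,0.05,0.05,0.05,0.05,0.05,0.05,0.05,0.05,0.05],
  "linear": [
    [-0.002,0.001,0.01],
    [-0.0035,0.003,0.03],
    [-0.0035,0.003,0.06],
    [-0.0035,0.003,0.09],
    [-0.0035,0.003,0.12],
    [-0.0035,0.003,0.145],
    [-0.0035,0.003,0.165],
    [-0.0035,0.003,0.182],
    [-0.0035,0.003,0.193],
    [-0.0035,0.003,0.2]
  ],
  "rotation": [
    [0,0,0],
    [0,0,0.5],
    [0,0,0.5],
    [0,0,0.5],
    [0,0,0.5],
    [0,0,0.5],
    [0,0,0.5],
    [0,0,0.5],
    [0,0,0.5],
    [0,0,0.5]
  ]
}}

```text
time: 42.9
tool_pos: [607.6, -293.2, 47.2]
tcp_rot: [-180.0, 0.1, -0.0]
ft_force: [0.4, -0.6, -0.8]
finger_gap: 57.5
grip_force: 43.0
```

Emit:
{"api": "servo_tool", "payload": {
  "fingers": [0.05,0.05,0.05,0.05,0.05],
  "linear": [
    [0,0,0.001],
    [0,0,0.002],
    [0,0,0.003],
    [0,0,0.003],
    [0,0,0.003]
  ],
  "rotation": [
    [0,0,0],
    [0,0,0],
    [0,0,0],
    [0,0,0],
    [0,0,0]
  ]
}}

```text
time: 43.4
tool_pos: [608.4, -293.6, 46.1]
tcp_rot: [180.0, -0.0, -0.0]
ft_force: [-0.2, -0.4, -1.1]
finger_gap: 57.5
grip_force: 43.0
```

Emit:
{"api": "servo_tool", "payload": {
  "fingers": [0.05,0.05,0.05,0.05,0.05],
  "linear": [
    [0,0,0.001],
    [0,0,0.002],
    [0,0,0.003],
    [0,0,0.003],
    [0,0,0.003]
  ],
  "rotation": [
    [0,0,0],
    [0,0,0],
    [0,0,0],
    [0,0,0],
    [0,0,0]
  ]
}}

```text
time: 43.9
tool_pos: [607.9, -293.4, 42.2]
tcp_rot: [-180.0, 0.0, -0.0]
ft_force: [0.4, -0.8, -1.2]
finger_gap: 57.5
grip_force: 43.0
```

Emit:
{"api": "servo_tool", "payload": {
  "fingers": [0.05,0.05,0.05],
  "linear": [
    [0,0,0.001],
    [0,0,0.001],
    [0,0,0.001]
  ],
  "rotation": [
    [0,0,0],
    [0,0,0],
    [0,0,0]
  ]
}}

```text
time: 44.2
tool_pos: [608.2, -293.5, 41.7]
tcp_rot: [180.0, -0.0, -0.0]
ft_force: [-0.1, 0.5, 1.7]
finger_gap: 57.8
grip_force: 43.2
```

Emit:
{"api": "servo_tool", "payload": {
  "fingers": [0.05,0.05,0.05],
  "linear": [
    [0,0,0.0007],
    [0,0,0.0007],
    [0,0,0.0007]
  ],
  "rotation": [
    [0,0,0],
    [0,0,0],
    [0,0,0]
  ]
}}

```text
time: 44.5
tool_pos: [608.3, -293.5, 41.6]
tcp_rot: [180.0, -0.0, -0.0]
ft_force: [-2.5, 1.6, 6.6]
finger_gap: 57.1
grip_force: 43.6
```

Emit:
{"api": "servo_tool", "payload": {
  "fingers": [0.059,0.061,0.065,0.073,0.082,0.085,0.085,0.085,0.085,0.085],
  "linear": [
    [0,0,-0.0004],
    [0,0,-0.0004],
    [0,0,-0.0004],
    [0,0,-0.0004],
    [0,0,-0.0004],
    [0,0,-0.0004],
    [0,0,-0.003],
    [0,0,-0.01],
    [0,0,-0.03],
    [0,0,-0.06]
  ],
  "rotation": [
    [0,0,0],
    [0,0,0],
    [0,0,0],
    [0,0,0],
    [0,0,0],
    [0,0,0],
    [0,0,0],
    [0,0,0],
    [0,0,0],
    [0,0,0]
  ]
}}

```text
time: 45.5
tool_pos: [606.6, -292.6, 99.5]
tcp_rot: [-179.9, 0.2, -0.0]
ft_force: [0.3, -0.2, -0.5]
finger_gap: 85.0
grip_force: 0.0
```

Emit:
{"api": "servo_tool", "payload": {
  "fingers": [0.085,0.085,0.085,0.085,0.085,0.085,0.085,0.085],
  "linear": [
    [0,0,-0.04],
    [0,0,-0.08],
    [0,0,-0.12],
    [0,0,-0.15],
    [0,0,-0.17],
    [0,0,-0.17],
    [0,0,-0.17],
    [0,0,-0.17]
  ],
  "rotation": [
    [0,0,0],
    [0,0,0],
    [0,0,0],
    [0,0,0],
    [0,0,0],
    [0,0,0],
    [0,0,0],
    [0,0,0]
  ]
}}

```text
time: 46.3
tool_pos: [607.4, -293.1, 268.8]
tcp_rot: [-179.9, 0.1, -0.0]
ft_force: [1.1, -0.9, -0.6]
finger_gap: 85.2
grip_force: 0.0
```

Run:
```python
from h import *
s=snap('wrist','y1.png');q=r.sense();print(q['tool_pos'],q['ft_force'],q['time'])
for P in((647,-293,21),(569,-293,21),(633,-293,56),(583,-293,56)): print(P,np.round(proj(s,P),1))
```

```text
[ 607.22504604 -293.03301411  268.4659323 ] [-0.66328282 -0.57787367 -0.19548839] 46.35
(647, -293, 21) [279.3 140.5]
(569, -293, 21) [279.3 209.8]
(633, -293, 56) [279.4 157.9]
(583, -293, 56) [279.4 206.5]
```

View pics/y1.png

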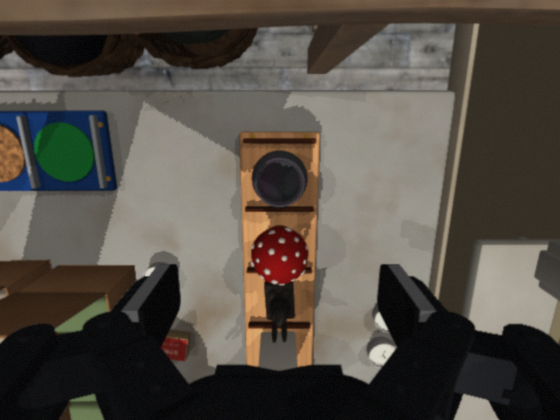

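The votive is centred in the far bay at (279, 180), between the fences at rows 141 and 209. All four ornaments stand upright in the required order and the gripper is clear.

```bash
python3 -c "
from bench import r
print(r.hand_in())"
```

```text
the job is handed in; nothing more can be done
None
```

All four ornaments stand upright in the display rack in reverse order (from its red end: house, hare, toadstool, votive), and the job was handed in at about 46 s; no verdict came back.

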